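Level the buffet stand

ROBOT

A 6-joint arm with a two-finger parallel gripper is mounted at the origin on the work surface. World frame = base frame: x ahead of the robot, y to its left, z up, the work surface at z = 0. Lengths are in m, angles in degrees, forces in N, time in s.
With the tool pointing down it reaches from about 0.35 to 0.875 m from the base axis. Payload 4.2 kg.
Tool frame: the origin (TCP) lies midway between the tips of the shut fingers; the grasp point (between the pads) lies 19 mm behind it (r.pinch_z is the distance from the TCP to the grasp point, in m); z points along the fingers, y is the line along which they close (so a half turn about z gives the same grasp; the last joint's range is limited). The gripper opens to 87 mm and grips with 3 to 60 N. Pads are 19 mm wide; open, the fingers measure 117 mm over their backs; the gripper's body (75 mm by 190 mm) begins 51 mm behind the grasp point.
Start: joints at [91.708, 22.042, 0.453, 0, -68.411, -14.817], TCP at [0.142, 0.609, 0.188] pointing down, gripper open.
Joint ranges: [-179.83, 179.83], [-69.29, 118.12], [-61.27, 80.66], [-181.25, 117.63], [-171.15, -9.14], [-177.46, 177.46]. Speed limits (degrees/s): [159.86, 159.86, 180, 180, 180, 180].

INTERFACE

Orientations are given as a 3x3 rotation matrix whose columns are the frame's x, y, z axes.
In Python, from station import r, imaging, models gives the robot as it stands. The module is installed in compiled form; this text tells all that it offers.
- The arm moves only by the tool apply_moves, never from a script. Its argument "moves" is a list of rows, each a list of 2 entries, a list of its own where there are three numbers: the shift along the tool's x, y, z in m, then the turn about the tool's z in degrees. A call has 1 to 5 rows; each row shifts and turns the commanded pose from where the row before left it, along the tool's axes as they then stand; what a row does not reach is not made up. A row lasts 1/12 s, in which the tool goes at most 41.7 mm and 7.16 degrees, less where a joint would pass 70% of its speed; a pose out of reach is approached as far as the arm can. A call is refused whole if a number of a shift passes 0.0417 or a number of a turn 7.16, either way. A call with a gripper value outside its range is refused whole. "hand" is the finger opening in m, from 0 to 0.087, set as the call begins (left out, the last holds). The fingers move at their own pace and stop on an object; the grip force is fixed at half the most. Time passes only in rows, so rows that do not move let the fingers close. It gives the time, the measured TCP pose, the force, the opening and the grip force at its end, in the units of the state.
- r.sense(): the state, without advancing time (a new reading comes with each control period).
- imaging.capture(name): name is "side" or "top"; returns a dict with "frame" (420x560x3 uint8, blue, green, red), "intrinsics" (3x3 intrinsics, pixels), "eye" and "orientation" of the camera in the world. Camera axes: x right, y down, z forward; pixel columns grow to the right and rows downward; lengths in m; the calibration is good to about 2 mm. A picture is of the moment at which its call begins. There is no depth.
- r.finish_job(): hands the job in; it is judged then, once.
Trained networks look in a picture, given as the dict that the camera call returned (one of the last four; its "shot" number tells which), for a name from the list of things; names that differ only in an ending like _2 or _b are one class to them, and where a whole thing is asked for, a point or a joint stands for the part that bears it (a point fixed in the world has none). Each returns a list of dicts, best first, with "confidence" (0 to 1); they miss things now and then, are a little off and sometimes report something else, mostly with a low value. They report only what shows in the picture. A call takes as long as a camera call. They do not tell look-alikes from the thing itself.
- models.cut_out(picture, target): "region" (420x560 bool, what is visible of it) and "extent" ([left, top, width, height] as shares, 0 to 1, of the picture: columns of its width, rows of its height, round what is visible of it).
- models.place_of(picture, target): "at" ([column, row] as shares, 0 to 1, of the picture: columns of its width, rows of its height: a listed point, or the origin of a listed thing).
The state is a dict: "time_s": time; "joints": joint angles; "joint_velocities": joint speeds; "effort": joint torques, N m; "tcp_pos": TCP position; "ee_rot": TCP orientation; "wrist_force": force on the tool from outside, world axes, zero at the start; "moment": the same for the moment, N m; "gripper_width": opening from 0.0 (shut) to 1.0 (fully open); "gripper_force": force on a finger pad.
Only numpy, scipy, OpenCV 4.12 (cv2) and the standard library are available. Lean on these libraries where they do the work, as an engineer would, in place of code of your own. Each camera call takes 0.05 s, during which the arm holds its last target. There are 200 camera calls.

TASK

Push the serving stand's cutlery drawer fully shut, then lay the yellow spirit level flat in the middle of the stand's top, lengthways in line with the red foot knob, and let go of it. Turn the red knob of the levelling foot until the bubble rests between the two black lines, then let go of the knob and press the spirit level down on the stand firmly, about as hard as one or two kilograms would weigh, and finish while still pressing. Leave the crockery, jar, mill and spatula as they stand.

Things in the scene. Friction and masses are not known exactly. Their poses are not given: they have to be found in the camera images.
- stand: low wooden cabinet on two fixed feet at its drawer end and a screw foot at the other. Origin midway between the fixed feet, 20 above the table. x runs from the drawer end to the knob end, z up, y across. Carcass: x -20..200, y -100..100, z 0..100 (top 120 above the table). It only tips about y as the screw foot turns; at the start the knob end is low by 0.02 to 0.05 rad. It cannot slide
- stand_top (a point): centre of the stand's flat top face, 220 along x by 200 across y; same axes as the stand
- drawer (a joint): how far the cutlery drawer stands open, m; 0 is fully shut. It slides along the stand's x with about 2 N of friction and stops dead at 0
- drawer_handle (a point): middle of the steel bar handle on the drawer's light wooden front: bar 10 thick, 100 long across the stand (y), 35 in front of the drawer front, about 75 above the table; pushing it along the stand's +x shuts the drawer
- foot_knob: red bar knob on the levelling foot's screw, 240 along x from the stand's origin. Bar 56 long (its x), 13 thick (y), 30 high, lying 6 to 36 above this origin (on its axis, 5 above the stand top). Clockwise from above raises that end: 0.025 rad of tilt per rad. Level is 0.9 to 1.9 rad clockwise of the start; range 0.7 rad back, 2.2 past level. Stays where left, friction 0.2 N m
- level: yellow spirit level, 150 long (x), 28 wide (y), 40 high, 200 to 320 g; origin at the centre of its underside. In the middle of its top a green window, 58 by 20, 6 deep, with two black lines across it and the pale bubble; solid shoulders 46 long at both ends. May be laid either way round. Starts on the table beside the spatula
- bubble (a joint): where the pale bubble (10 long) stands along the level's x, m; 0 is the middle; within 0.003 either side it lies between the lines. It goes to the higher end: 0.32 m per rad of slope (8 mm per rad of knob turn), at most 0.019, and settles within a second
- spatula: wooden kitchen spatula, 200 long, lying flat near the spirit level; a bystander. Its x runs along it to the blade
- mug: blue ceramic mug, 76 across, 90 high; a bystander. Origin at the centre of its underside
- bowl: white ceramic bowl, 140 across, 55 high; a bystander. Origin at the centre of its underside
- plates: stack of white plates, 190 across, 36 high; a bystander. Origin at the centre of its underside
- jar: amber glass jar with red cap, 70 across, 95 high; a bystander. Origin at the centre of its underside
- mill: dark wooden pepper mill, 54 across, 127 high, easily tipped; a bystander. Origin at the centre of its underside
Mind the look-alikes: they are no part of the job. Several things look just like the level: the one meant starts farthest from the robot's base.

How it is judged (in metres and radians):
On the way, in this order (a step that is already met when the one before it is completed fails the run):
1. the drawer is fully shut (value of joint drawer below 0.006 m), for 0.2 s.
2. the spirit level lies flat in the middle of the stand's top, in line with the knob, let go (horizontal distance between level and stand_top below 0.05 m and z of level in the frame of stand between 0.095 and 0.106 m and angle between the x axis of level and the x axis of stand, either way round below 0.2 rad and angle between the z axis of level and the z axis of stand, either way round below 0.05 rad and contact force between level and stand above 1 N and contact force between the fingers and level below 0.1 N), for 0.3 s.
3. the bubble is between the lines and the stand is level (value of joint bubble between -0.003 and 0.003 m and angle between stand's own z axis and vertical below 0.013 rad and horizontal distance between level and stand_top below 0.05 m and z of level in the frame of stand between 0.095 and 0.106 m and angle between the x axis of level and the x axis of stand, either way round below 0.2 rad and angle between the z axis of level and the z axis of stand, either way round below 0.05 rad), for 0.3 s.
At the end, for the whole second after the job is handed in: For the last second: drawer shut (6 mm), level flat on the stand top within 50 mm of its middle and 0.2 rad of its length, bubble within 3 mm of centre, stand level within 0.013 rad, knob untouched, fingers pressing (over 4 N) so that the level bears on the stand with 7 to 45 N (all of step 3 and value of joint drawer below 0.006 m and contact force between the fingers and level above 4 N and contact force between level and stand between 7 and 45 N and contact force between anything else and foot_knob below 0.5 N and linear speed of level below 0.02 m/s); the arm keeps its last pose, push and grip.
It fails at once if a bystander is disturbed (moved more than 30 mm) (distance of any of spatula, mug, bowl, plates, jar, mill from where it was at the start of the episode above 0.03 m).
It fails at once if the level is pressed roughly (over 80 N) (contact force between level and stand above 80 N).
It also fails if it takes over 72 s, if anything falls off the work surface, if the arm or the gripper's body presses on something with over 40 N, if the wrist force passes 120 N, or if a joint passes its speed limit or range.

## Working session

There is one attempt and no reset: what is moved stays moved. The work goes in short steps, Python scripts to look and compute and a tool call to move; the robot and the scene stay as the last step left them, time stands still between calls to the robot, and variables do not carry over. Pictures are saved under pics/ and viewed, at most 10 in all, crops included, and the job is handed in when it is done.

Besides the shell and the picture viewer there is one more tool, called as name(argument=value, ...), one argument or row to a line, values as JSON. apply_moves: Moves the arm, as the interface text tells. Its arguments: {"type":"object","properties":{"moves":{"type":"array"},"hand":{"type":"number"}},"required":["moves"]}

```bash
mkdir -p pics; cat > h.py <<'E'
from station import r, imaging, models
import numpy as np, cv2
def proj(c,P):
    R=np.array(c["orientation"]);p=R.T@(np.array(P,float)-np.array(c["eye"]));q=np.array(c["intrinsics"])@p;return q[:2]/q[2]
def atz(c,uv,z):
    R=np.array(c["orientation"]);d=R@np.linalg.inv(np.array(c["intrinsics"]))@np.array([uv[0],uv[1],1.]);e=np.array(c["eye"]);return e+d*(z-e[2])/d[2]
def px(at): return np.array(at)*[560,420]
E
python3 - <<'E'
from h import *
np.set_printoptions(precision=3,suppress=True)
s=r.sense();print(s["time_s"],s["tcp_pos"],s["ee_rot"],s["wrist_force"],r.pinch_z)
ims=[]
for n in("top","side"):
    c=imaging.capture(n);ims.append(c["frame"]);print(n,c["eye"],np.array(c["orientation"]).tolist(),np.array(c["intrinsics"]).tolist())
    for t in("level","stand","stand_top","drawer_handle","foot_knob","spatula","mug","bowl","plates","jar","mill"):
        o=models.place_of(c,t)
        for q in o[:5]:
            if q["confidence"]>.3: print(t,round(q["confidence"],2),px(q["at"]),atz(c,px(q["at"]),{"stand":.02,"stand_top":.117,"drawer_handle":.075,"foot_knob":.115}.get(t,0)))
    cv2.imwrite(f"pics/{n}0.png",cv2.resize(c["frame"],(800,600)))
E
```

```text
0.0 [0.142 0.608 0.187] [[ 0.974 -0.227 -0.   ]
 [-0.227 -0.974 -0.002]
 [ 0.     0.002 -1.   ]] [-0.195  0.35   0.284] 0.0187
top [0.318 0.053 1.341] [[0.009512763493747974, -0.9864745442600009, 0.16363826220580283], [-0.9999545188503978, -0.009496424913313152, 0.000882125011122659], [0.0006837846016548852, -0.16363921119612151, -0.9865200155079112]] [[483.91702178061354, 0.0, 279.1995450499031], [0.0, 483.91702178061354, 208.4176595675895], [0.0, 0.0, 1.0]]
level 0.9 [249.592 290.808] [0.312 0.133 0.   ]
level 0.74 [352.128 293.706] [ 0.307 -0.147  0.   ]
level 0.65 [428.288 307.104] [ 0.273 -0.353  0.   ]
level 0.6 [424.424 240.912] [ 0.453 -0.35   0.   ]
stand 0.92 [306.32 205.59] [ 0.546 -0.02   0.02 ]
stand_top 0.79 [270.592 201.096] [0.54  0.077 0.117]
drawer_handle 0.58 [367.92  196.182] [ 0.564 -0.181  0.075]
foot_knob 0.75 [213.416 209.286] [0.518 0.223 0.115]
spatula 0.62 [427.224 198.492] [ 0.573 -0.362  0.   ]
mug 0.69 [180.6   281.694] [0.335 0.323 0.   ]
bowl 0.71 [132.496 219.618] [0.505 0.465 0.   ]
plates 0.86 [165.592 160.314] [0.677 0.38  0.   ]
jar 0.75 [271.712 
[... 583 characters left out ...]
16.496 217.182] [0.314 0.138 0.   ]
level 0.39 [292.712 241.794] [ 0.551 -0.006  0.   ]
stand 0.92 [289.912 240.618] [ 0.54  -0.018  0.02 ]
stand 0.41 [275.408 170.52 ] [0.536 0.335 0.02 ]
stand_top 0.56 [281.792 196.308] [0.528 0.083 0.117]
drawer_handle 0.72 [309.176 264.6  ] [ 0.573 -0.168  0.075]
foot_knob 0.67 [274.512 172.2  ] [0.519 0.208 0.115]
spatula 0.91 [321.104 338.982] [ 0.575 -0.361  0.   ]
spatula 0.75 [315.672 161.91 ] [0.696 0.391 0.   ]
mug 0.59 [221.424 183.204] [0.337 0.313 0.   ]
bowl 0.88 [262.808 152.712] [0.503 0.476 0.   ]
plates 0.58 [312.48 161.49] [0.685 0.395 0.   ]
jar 0.83 [358.008 216.594] [0.783 0.078 0.   ]
mill 0.66 [378.504 283.71 ] [ 0.774 -0.204  0.   ]
```

View pics/top0.png

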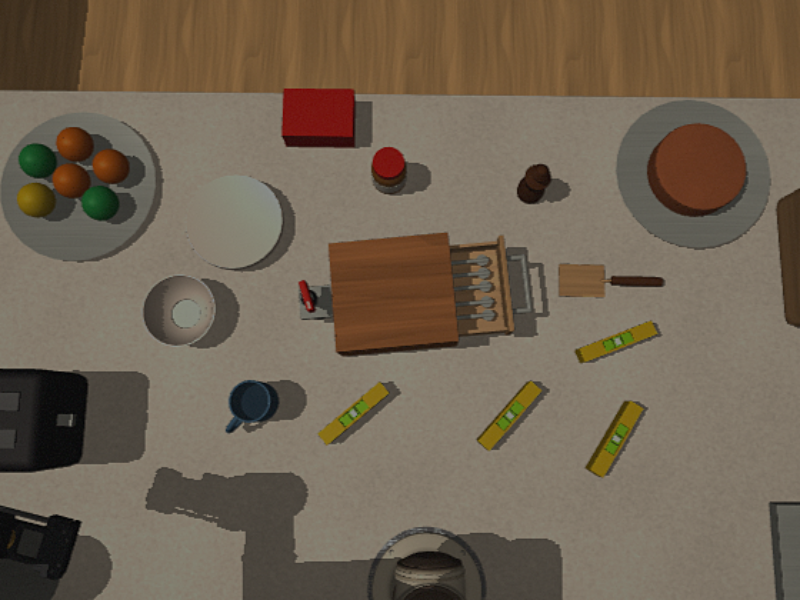

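View pics/side0.png

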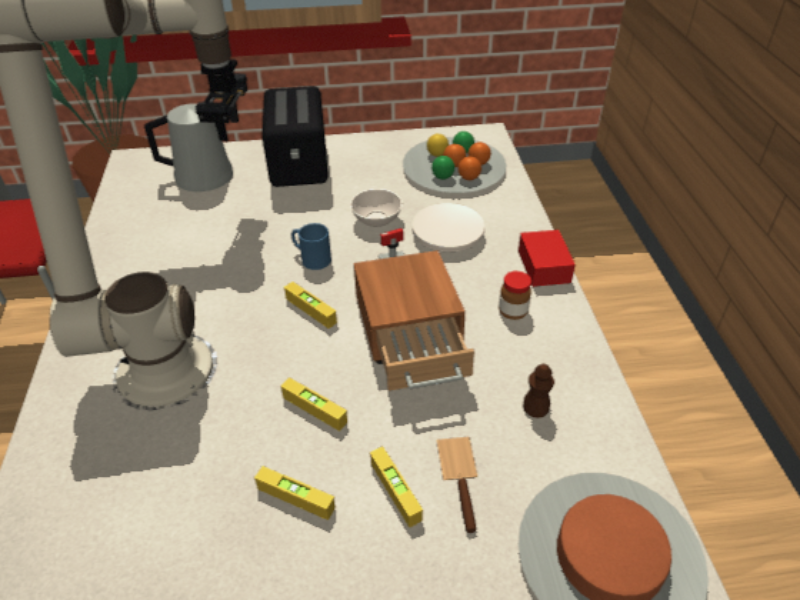

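The side view (800x600) shows the drawer open toward the camera and the knob at the far end (390,237). In the top view there are four level look-alikes: (354,413), (510,415), (615,438) and (617,342). The last one is about 0.57 m from the base, against 0.34–0.45 m for the others, and it lies next to the spatula. I'll confirm it in a crop and refine the axes.

```bash
cat >> h.py <<'E'
def axis_of(c,reg,z):
    v,u=np.nonzero(reg);P=np.array([atz(c,(a,b),z)[:2] for a,b in zip(u,v)],np.float32)
    ce,wh,an=cv2.minAreaRect(P);m=P.mean(0);w,V=np.linalg.eigh(np.cov((P-m).T));d=V[:,1]
    return m,np.array(ce),wh,an,np.degrees(np.arctan2(d[1],d[0]))
E
python3 - <<'E'
from h import *
np.set_printoptions(precision=4,suppress=True)
for n in("top","side"):
    c=imaging.capture(n)
    for o in models.cut_out(c,"level"):
        m,ce,wh,an,a=axis_of(c,o["region"],.03)
        if o["confidence"]>.3: print(n,"level",round(o["confidence"],2),m,ce,wh,an,"pca",a)
    for o in models.cut_out(c,"foot_knob")[:2]: print(n,"knob",round(o["confidence"],2),axis_of(c,o["region"],.135))
    o=models.cut_out(c,"stand")[0]
    h=cv2.cvtColor(c["frame"],cv2.COLOR_BGR2HSV)
    if n=="top":
        q=np.array([(330,243),(337,353),(458,346),(447,234)])*.7
        for p,z in zip(q,(.113,.113,.12,.12)): print("corner",atz(c,p,z))
        f=c["frame"];A=cv2.resize(f[155:260,200:400],None,fx=4,fy=4,interpolation=2)[:, :800]
        B=cv2.resize(f[215:260,380:480],(800,180),interpolation=2) if 0 else cv2.resize(f[217:262,370:570],(760,180),interpolation=2)
        B=cv2.copyMakeBorder(B,0,0,0,800-B.shape[1],0); cv2.imwrite("pics/crop1.png",np.vstack([A,B]))
E
```

```text
top level 0.85 [ 0.4565 -0.3615] [ 0.4562 -0.3599] (0.029260262846946716, 0.16027338802814484) 20.76538848876953 pca 111.34380734076719
top level 0.75 [ 0.3165 -0.1538] [ 0.3178 -0.1547] (0.03260856494307518, 0.15584948658943176) 47.60746383666992 pca 137.78442885099102
top level 0.67 [ 0.2744 -0.3475] [ 0.2752 -0.3482] (0.03920263797044754, 0.15470333397388458) 57.494197845458984 pca 147.41680015617285
top level 0.66 [0.3166 0.1373] [0.3162 0.137 ] (0.03086744248867035, 0.15104277431964874) 40.28505325317383 pca 129.93670593700634
top knob 0.44 (array([0.5177, 0.215 ], dtype=float32), array([0.5195, 0.2165]), (0.05366547405719757, 0.02717342972755432), 34.811981201171875, np.float64(-157.60804487046772))
corner [0.6221 0.1811 0.113 ]
corner [0.4215 0.1635 0.113 ]
corner [ 0.4354 -0.051   0.12  ]
corner [ 0.6393 -0.0319  0.12  ]
side level 0.97 [ 0.4563 -0.3674] [ 0.4553 -0.3637] (0.038976073265075684, 0.16485483944416046) 22.51022720336914 pca 110.39630460989665
side level 0.84 [0.3183 0.1246] [0.316  0.1277] (0.0522809661924839, 0.1785239726305008) 40.70283508300781 pca 127.97187809438029
side level 0.79 [ 0.2757 -0.3553] [ 0.274  -0.3537] (0.04615883529186249, 0.1647871732711792) 57.37171936035156 pca 145.84341114497727
side level 0.64 [ 0.3173 -0.1616] [ 0.3151 -0.1588] (0.052524689584970474, 0.1759861260652542) 47.89433670043945 pca 136.4101536500993
side knob 0.53 (array([0.5166, 0.2052], dtype=float32), array([0.515 , 0.1986]), (0.09980316460132599, 0.049854591488838196), 82.75373840332031, np.float64(79.28616466596415))
side knob 0.21 (array([ 0.7317, -0.2706], dtype=float32), array([ 0.7337, -0.2658]), (0.13028214871883392, 0.04687640070915222), 65.1278076171875, np.float64(64.9603126388788))
```

View pics/crop1.png

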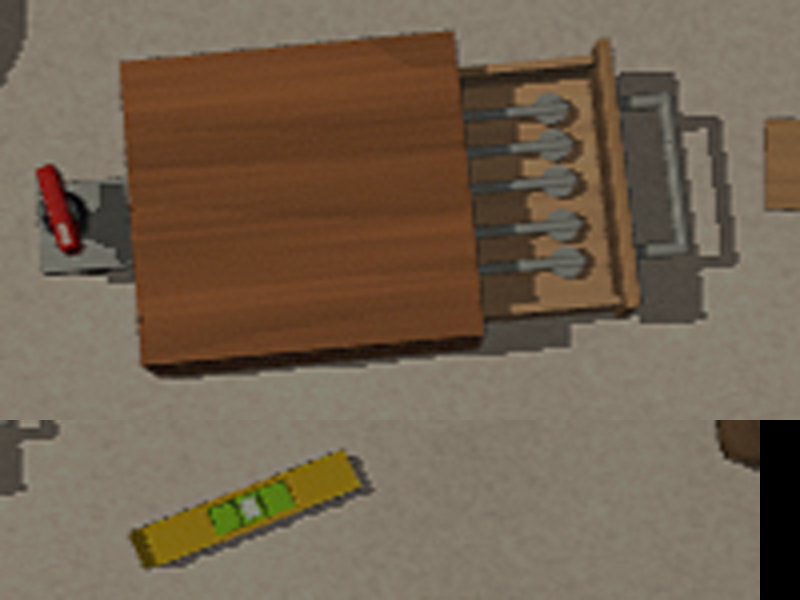

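The crop confirms the target: a yellow level lying alone at full-frame pixels about (432,240), with its bubble visible. The drawer is open by about 9 cm and the knob bar points roughly 16° off world x. I'll start moving now.

apply_moves(
  moves=[
    [[0.0157, 0.0307, -0.01], 0],
    [[0.0157, 0.0307, -0.01], 0],
    [[0.0157, 0.0307, -0.01], 0],
    [[0.0157, 0.0307, -0.01], 0],
    [[0.0157, 0.0307, -0.01], 0],
  ],
  hand=0,
)

```text
time_s: 2.02
tcp_pos: [0.1836, 0.4397, 0.2382]
ee_rot: [[0.974, -0.226, 0.0], [-0.226, -0.974, -0.0], [0.0, 0.0, -1.0]]
wrist_force: [0.1, 1.5, 0.5]
gripper_width: 0.707
gripper_force: 0.0
```

apply_moves(
  moves=[
    [[0.0157, 0.0307, -0.01], 0],
    [[0, 0, 0], 7.14],
    [[0, 0, 0], 7.14],
    [[0, 0, 0], 7.14],
    [[0, 0, 0], 7.14],
  ],
)

```text
time_s: 2.43
tcp_pos: [0.1918, 0.4077, 0.2483]
ee_rot: [[0.743, -0.67, 0.0], [-0.67, -0.743, 0.001], [-0.001, -0.001, -1.0]]
wrist_force: [0.2, -0.2, -0.4]
gripper_width: 0.324
gripper_force: 0.0
```

apply_moves(
  moves=[
    [[0, 0, 0], 7.14],
    [[0, 0, 0], 7.14],
    [[0, 0, 0], 7.14],
    [[0, 0, 0], 7.14],
    [[0, 0, 0], 7.14],
  ],
)

```text
time_s: 2.85
tcp_pos: [0.1917, 0.4079, 0.248]
ee_rot: [[0.213, -0.977, -0.0], [-0.977, -0.213, 0.0], [-0.0, -0.0, -1.0]]
wrist_force: [-0.9, 0.8, -0.5]
gripper_width: 0.018
gripper_force: 0.0
```

apply_moves(
  moves=[
    [[0, 0, 0], 7.14],
    [[0.025, -0.027, 0], 0],
    [[0.025, -0.027, 0], 0],
    [[0.025, -0.027, 0], 0],
    [[0.025, -0.027, 0], 0],
  ],
)

```text
time_s: 3.27
tcp_pos: [0.3096, 0.3177, 0.2482]
ee_rot: [[0.097, -0.995, 0.0], [-0.995, -0.097, 0.001], [-0.001, -0.001, -1.0]]
wrist_force: [0.8, 0.0, -0.3]
gripper_width: 0.004
gripper_force: 0.0
```

apply_moves(
  moves=[
    [[0.025, -0.027, 0], 0],
    [[0.025, -0.027, 0], 0],
    [[0.025, -0.027, 0], 0],
    [[0.037, -0.0086, 0], 0],
    [[0.037, -0.0086, 0], 0],
  ],
)

```text
time_s: 3.68
tcp_pos: [0.4218, 0.1784, 0.2476]
ee_rot: [[0.095, -0.995, -0.0], [-0.995, -0.095, -0.0], [0.0, 0.0, -1.0]]
wrist_force: [0.3, 0.8, -0.5]
gripper_width: 0.006
gripper_force: 0.0
```

apply_moves(
  moves=[
    [[0.037, -0.0086, 0], 0],
    [[0.037, -0.0086, 0], 0],
    [[0.037, -0.0086, 0], 0],
    [[0.037, -0.0086, 0], 0],
    [[0.037, -0.0086, 0], 0],
  ],
)

```text
time_s: 4.1
tcp_pos: [0.4815, -0.0021, 0.2483]
ee_rot: [[0.096, -0.995, 0.001], [-0.995, -0.096, 0.0], [-0.0, -0.001, -1.0]]
wrist_force: [0.2, 2.0, 0.6]
gripper_width: 0.007
gripper_force: 0.0
```

apply_moves(
  moves=[
    [[0.037, -0.0086, 0], 0],
    [[0.037, -0.0086, 0], 0],
    [[0.037, -0.0086, 0], 0],
    [[0.037, -0.0086, 0], 0],
    [[0.037, -0.0086, 0], 0],
  ],
)

```text
time_s: 4.52
tcp_pos: [0.542, -0.1823, 0.2481]
ee_rot: [[0.096, -0.995, 0.0], [-0.995, -0.096, -0.0], [0.0, -0.0, -1.0]]
wrist_force: [0.6, 0.9, 0.7]
gripper_width: 0.002
gripper_force: 0.0
```

apply_moves(
  moves=[
    [[0.023, -0.006, 0], 0],
    [[0.023, -0.006, 0], 0],
    [[0, 0, 0.037], 0],
    [[0, 0, 0.037], 0],
    [[0, 0, 0.037], 0],
  ],
)

```text
time_s: 4.93
tcp_pos: [0.5584, -0.2256, 0.136]
ee_rot: [[0.094, -0.996, 0.002], [-0.996, -0.094, -0.0], [0.0, -0.002, -1.0]]
wrist_force: [0.2, 0.2, -0.7]
gripper_width: 0.007
gripper_force: 0.0
```

apply_moves(
  moves=[
    [[0, 0, 0.037], 0],
    [[0, 0, 0.037], 0],
    [[0, 0, 0], 0],
    [[-0.015, 0, 0], 0],
    [[-0.015, 0, 0], 0],
  ],
)

```text
time_s: 5.35
tcp_pos: [0.556, -0.1956, 0.0639]
ee_rot: [[0.095, -0.995, 0.001], [-0.995, -0.095, -0.001], [0.001, -0.0, -1.0]]
wrist_force: [0.7, -0.4, 0.8]
gripper_width: 0.008
gripper_force: 0.0
```

apply_moves(
  moves=[
    [[-0.015, 0, 0], 0],
    [[-0.015, 0, 0], 0],
    [[-0.01, 0, 0], 0],
    [[-0.01, 0, 0], 0],
    [[0, 0, 0], 0],
  ],
)

```text
time_s: 5.77
tcp_pos: [0.5512, -0.1441, 0.0643]
ee_rot: [[0.097, -0.995, 0.002], [-0.995, -0.097, -0.0], [0.0, -0.002, -1.0]]
wrist_force: [-0.2, -0.4, 0.0]
gripper_width: 0.004
gripper_force: 0.0
```

```bash
python3 - <<'E'
from h import *
c=imaging.capture("top");cv2.imwrite("pics/d1.png",cv2.resize(c["frame"][140:280,190:430],None,fx=3,fy=3,interpolation=2))
print(r.sense()["tcp_pos"],r.sense()["wrist_force"])
for n in("drawer_handle",): print([ (q["confidence"],atz(c,px(q["at"]),.075)) for q in models.place_of(c,n)[:2]])
E
```

```text
[ 0.55103303 -0.14469637  0.06389576] [ 0.03297356 -0.2582366   0.29435171]
[(0.67, array([ 0.56357845, -0.16696826,  0.075     ]))]
```

View pics/d1.png

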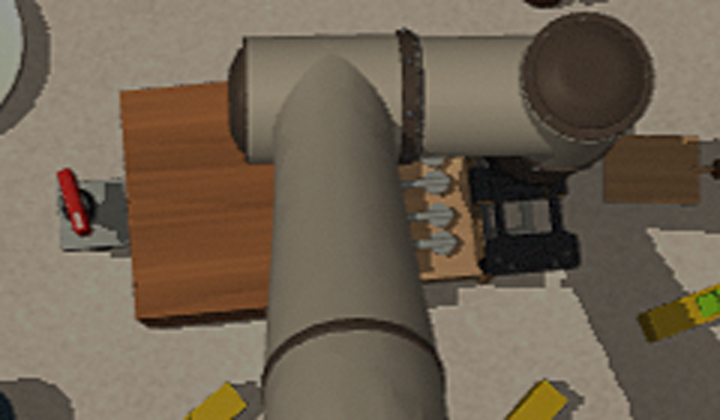

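```bash
python3 - <<'E'
from h import *
c=imaging.capture("side");cv2.imwrite("pics/d2.png",cv2.resize(c["frame"][150:300,230:400],None,fx=4,fy=4,interpolation=2))
print([ (q["confidence"],atz(c,px(q["at"]),.075)) for q in models.place_of(c,"drawer_handle")[:2]])
E
```

```text
[(0.89, array([ 0.56829724, -0.1551801 ,  0.075     ])), (0.74, array([0.66577777, 0.30086263, 0.075     ]))]
```

View pics/d2.png

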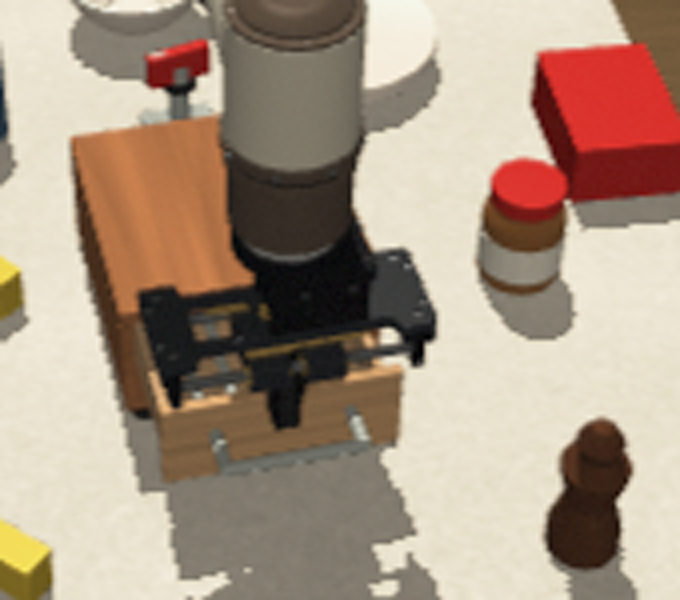

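The fingers are resting against the drawer front just above the bar, with the bar at crop (290,460) and the fingertip at (285,425). Pushing the front itself shuts the drawer too, so I'll carry on.

apply_moves(
  moves=[
    [[-0.011, 0, 0], 0],
    [[-0.011, 0, 0], 0],
    [[-0.011, 0, 0], 0],
    [[-0.011, 0, 0], 0],
    [[-0.011, 0, 0], 0],
  ],
)

```text
time_s: 6.38
tcp_pos: [0.5446, -0.0895, 0.0626]
ee_rot: [[0.096, -0.995, -0.001], [-0.995, -0.096, -0.0], [0.0, 0.001, -1.0]]
wrist_force: [0.7, -2.2, -2.0]
gripper_width: 0.005
gripper_force: 1.5
```

apply_moves(
  moves=[
    [[-0.003, 0, 0], 0],
    [[-0.003, 0, 0], 0],
    [[-0.003, 0, 0], 0],
    [[0, 0, 0], 0],
  ],
)

```text
time_s: 6.72
tcp_pos: [0.5444, -0.0808, 0.063]
ee_rot: [[0.096, -0.995, 0.0], [-0.995, -0.096, 0.0], [-0.0, -0.0, -1.0]]
wrist_force: [-0.6, -0.2, 0.5]
gripper_width: 0.002
gripper_force: 0.0
```

apply_moves(
  moves=[
    [[-0.003, 0, 0], 0],
    [[-0.002, 0, 0], 0],
    [[0, 0, 0], 0],
  ],
)

```text
time_s: 6.97
tcp_pos: [0.544, -0.0764, 0.0629]
ee_rot: [[0.096, -0.995, 0.0], [-0.995, -0.096, 0.0], [-0.0, -0.0, -1.0]]
wrist_force: [0.0, -0.9, -0.5]
gripper_width: 0.008
gripper_force: 0.2
```

apply_moves(
  moves=[
    [[-0.004, 0, 0], 0],
    [[-0.003, 0, 0], 0],
    [[0, 0, 0], 0],
  ],
)

```text
time_s: 7.22
tcp_pos: [0.5432, -0.0691, 0.0629]
ee_rot: [[0.096, -0.995, 0.0], [-0.995, -0.096, 0.0], [-0.0, -0.0, -1.0]]
wrist_force: [0.2, -1.1, -0.7]
gripper_width: 0.006
gripper_force: 0.2
```

apply_moves(
  moves=[
    [[-0.003, 0, 0], 0],
    [[-0.002, 0, 0], 0],
    [[0, 0, 0], 0],
  ],
)

```text
time_s: 7.47
tcp_pos: [0.5427, -0.0642, 0.0629]
ee_rot: [[0.096, -0.995, 0.0], [-0.995, -0.096, 0.0], [-0.0, -0.0, -1.0]]
wrist_force: [-0.4, 0.6, 0.6]
gripper_width: 0.005
gripper_force: 0.2
```

apply_moves(
  moves=[
    [[-0.002, 0, 0], 0],
    [[-0.002, 0, 0], 0],
    [[0, 0, 0], 0],
  ],
)

```text
time_s: 7.72
tcp_pos: [0.5423, -0.0603, 0.0629]
ee_rot: [[0.096, -0.995, -0.0], [-0.995, -0.096, 0.0], [-0.0, 0.0, -1.0]]
wrist_force: [-0.5, -1.2, -0.6]
gripper_width: 0.003
gripper_force: 0.3
```

apply_moves(
  moves=[
    [[-0.002, 0, 0], 0],
    [[-0.002, 0, 0], 0],
    [[0, 0, 0], 0],
  ],
)

```text
time_s: 7.97
tcp_pos: [0.5419, -0.0564, 0.0628]
ee_rot: [[0.096, -0.995, -0.0], [-0.995, -0.096, 0.0], [-0.0, 0.0, -1.0]]
wrist_force: [-0.1, -0.7, -0.5]
gripper_width: 0.006
gripper_force: 0.4
```

apply_moves(
  moves=[
    [[-0.002, 0, 0], 0],
    [[-0.002, 0, 0], 0],
    [[0, 0, 0], 0],
  ],
)

```text
time_s: 8.22
tcp_pos: [0.5415, -0.0532, 0.0628]
ee_rot: [[0.096, -0.995, -0.0], [-0.995, -0.096, -0.001], [0.001, 0.0, -1.0]]
wrist_force: [1.0, -4.1, -2.1]
gripper_width: 0.001
gripper_force: 2.3
```

```bash
python3 - <<'E'
from h import *
c=imaging.capture("side");cv2.imwrite("pics/d3.png",cv2.resize(c["frame"][150:300,230:400],None,fx=4,fy=4,interpolation=2))
E
```

```text
(no output)
```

View pics/d3.png

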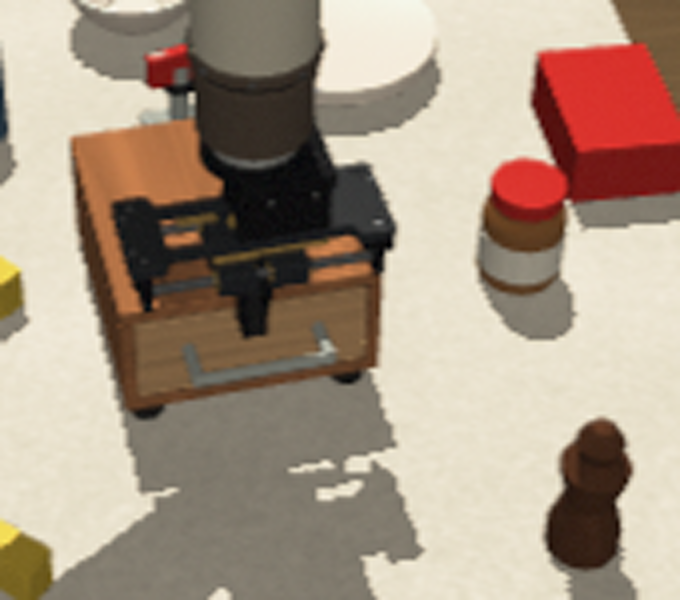

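The drawer front is now flush inside the carcass and the force is climbing. One more small push will confirm the stop.

apply_moves(
  moves=[
    [[-0.002, 0, 0], 0],
    [[-0.002, 0, 0], 0],
    [[0, 0, 0], 0],
    [[0, 0, 0], 0],
  ],
)

```text
time_s: 8.6
tcp_pos: [0.5414, -0.0529, 0.0629]
ee_rot: [[0.096, -0.995, -0.001], [-0.995, -0.096, -0.006], [0.006, 0.001, -1.0]]
wrist_force: [4.8, -19.2, -5.3]
gripper_width: 0.007
gripper_force: 9.7
```

apply_moves(
  moves=[
    [[0.008, 0, 0], 0],
    [[0, 0, -0.0375], 0],
    [[0, 0, -0.0375], 0],
    [[0, 0, -0.0375], 0],
    [[0, 0, -0.0375], 0],
  ],
  hand=0.087,
)

```text
time_s: 9.02
tcp_pos: [0.5417, -0.0561, 0.2149]
ee_rot: [[0.096, -0.995, 0.0], [-0.995, -0.096, 0.001], [-0.001, -0.001, -1.0]]
wrist_force: [0.8, -0.1, -0.4]
gripper_width: 0.302
gripper_force: 0.0
```

apply_moves(
  moves=[
    [[0.04, 0.005, 0], 0],
    [[0.04, 0.005, 0], 0],
    [[0.04, 0.005, 0], 0],
    [[0.04, 0.005, 0], 0],
    [[0.04, 0.005, 0], 0],
  ],
)

```text
time_s: 9.43
tcp_pos: [0.5363, -0.2591, 0.2134]
ee_rot: [[0.097, -0.995, 0.002], [-0.995, -0.097, 0.001], [-0.001, -0.002, -1.0]]
wrist_force: [0.2, -0.7, -0.3]
gripper_width: 0.68
gripper_force: 0.0
```

apply_moves(
  moves=[
    [[0.02, 0.005, 0], -5.2],
    [[0, 0, 0], -5.2],
    [[0, 0, 0], -5.1],
    [[0, 0, 0], 0],
  ],
)

```text
time_s: 9.77
tcp_pos: [0.5332, -0.2786, 0.2128]
ee_rot: [[0.359, -0.933, 0.0], [-0.933, -0.359, 0.001], [-0.001, -0.001, -1.0]]
wrist_force: [-0.4, 0.1, -1.0]
gripper_width: 0.957
gripper_force: 0.0
```

```bash
cat >> h.py <<'E'
def to(x,y,z=None,p=None):
    s=r.sense();t=np.array(s["tcp_pos"]);R=np.array(s["ee_rot"]);g=np.array([x,y,t[2] if z is None else z])
    print("shift",(R.T@(g-t)).round(4),"tcp",t.round(4),"ang y",np.degrees(np.arctan2(R[1,1],R[0,1])).round(1),"F",np.array(s["wrist_force"]).round(1),"t",s["time_s"],"j",np.array(s["joints"]).round(0))
E
python3 - <<'E'
from h import *
to(.455,-.357,.008)
E
```

```text
shift [0.0452 0.1013 0.2047] tcp [ 0.5332 -0.2786  0.2128] ang y -159.0 F [-0.4  0.1 -1. ] t 9.7667 j [-12.  19.  -1.  -0. -70.  33.]
```

apply_moves(
  moves=[
    [[0.015, 0.034, 0.01], 0],
    [[0.015, 0.034, 0.02], 0],
    [[0.015, 0.033, 0.03], 0],
    [[0, 0, 0.04], 0],
    [[0, 0, 0.04], 0],
  ],
)

```text
time_s: 10.18
tcp_pos: [0.4583, -0.3544, 0.077]
ee_rot: [[0.354, -0.935, 0.005], [-0.935, -0.354, -0.001], [0.003, -0.004, -1.0]]
wrist_force: [1.9, -0.1, -1.3]
gripper_width: 1.001
gripper_force: 0.0
```

apply_moves(
  moves=[
    [[0, 0, 0.034], 0],
    [[0, 0, 0.02], 0],
    [[0, 0, 0.01], 0],
    [[0, 0, 0], 0],
  ],
)

```text
time_s: 10.52
tcp_pos: [0.4571, -0.3523, 0.0104]
ee_rot: [[0.357, -0.934, -0.004], [-0.934, -0.357, 0.002], [-0.003, 0.003, -1.0]]
wrist_force: [-0.3, -0.2, 0.2]
gripper_width: 1.001
gripper_force: 0.0
```

apply_moves(
  moves=[
    [[0, 0, 0], 0],
    [[0, 0, 0], 0],
    [[0, 0, 0], 0],
    [[0, 0, 0], 0],
    [[0, 0, 0], 0],
  ],
  hand=0,
)

```text
time_s: 10.93
tcp_pos: [0.4589, -0.3537, 0.0138]
ee_rot: [[0.358, -0.934, 0.002], [-0.934, -0.358, -0.001], [0.002, -0.002, -1.0]]
wrist_force: [0.2, -0.2, -0.9]
gripper_width: 0.705
gripper_force: 0.0
```

apply_moves(
  moves=[
    [[0, 0, 0], 0],
    [[0, 0, 0], 0],
    [[0, 0, 0], 0],
    [[0, 0, 0], 0],
    [[0, 0, 0], 0],
  ],
)

```text
time_s: 11.35
tcp_pos: [0.4582, -0.3535, 0.0125]
ee_rot: [[0.358, -0.934, -0.0], [-0.934, -0.358, 0.0], [-0.0, 0.0, -1.0]]
wrist_force: [0.1, -0.3, 0.4]
gripper_width: 0.321
gripper_force: 0.0
```

apply_moves(
  moves=[
    [[0, 0, 0], 0],
    [[0, 0, 0], 0],
    [[0, 0, 0], 0],
    [[0, 0, 0], 0],
  ],
)

```text
time_s: 11.68
tcp_pos: [0.4582, -0.3534, 0.0125]
ee_rot: [[0.358, -0.934, -0.0], [-0.934, -0.358, 0.0], [-0.0, 0.0, -1.0]]
wrist_force: [-0.2, -0.0, 1.0]
gripper_width: 0.039
gripper_force: 0.0
```

apply_moves(
  moves=[
    [[0, 0, -0.01], 0],
    [[0, 0, -0.03], 0],
    [[0, 0, -0.04], 0],
    [[0, 0, -0.04], 0],
    [[0, 0, -0.04], 0],
  ],
)

```text
time_s: 12.1
tcp_pos: [0.4578, -0.3533, 0.1752]
ee_rot: [[0.358, -0.934, 0.0], [-0.934, -0.358, -0.0], [0.0, 0.0, -1.0]]
wrist_force: [1.4, 0.0, -0.1]
gripper_width: 0.006
gripper_force: 0.0
```

apply_moves(
  moves=[
    [[0, 0, -0.03], 5.2],
    [[0, 0, 0], 5.2],
    [[0, 0, 0], 5.1],
    [[0, 0, 0], 0],
  ],
)

```text
time_s: 12.43
tcp_pos: [0.4583, -0.3535, 0.2042]
ee_rot: [[0.094, -0.996, 0.002], [-0.996, -0.094, -0.001], [0.001, -0.002, -1.0]]
wrist_force: [-0.3, -0.0, 0.3]
gripper_width: 0.005
gripper_force: 0.0
```

```bash
python3 - <<'E'
from h import *
to(.531,.062,.18)
s=r.sense();print(s["gripper_width"],s["gripper_force"])
c=imaging.capture("side")
for o in models.cut_out(c,"level")[:5]: 
    v,u=np.nonzero(o["region"]); print(o["confidence"],u.mean(),v.mean())
print(proj(c,np.array(s["tcp_pos"])))
E
```

```text
shift [-0.4068 -0.1114  0.0241] tcp [ 0.4583 -0.3535  0.2042] ang y -174.6 F [-0.3 -0.   0.3] t 12.4333 j [-22.  17.  -5.  -0. -68.  27.]
0.004513529944073677 0.0
0.78 215.8726333907057 212.32702237521514
0.67 219.52134540750325 282.58732212160413
0.65 205.403242147923 344.0435663627153
0.61 276.83434835566385 340.04872107186355
[275.84688582 294.51484437]
```

```bash
python3 - <<'E'
from h import *
np.set_printoptions(precision=4,suppress=True)
t=np.array(r.sense()["tcp_pos"]);ims=[]
for n in("side","top"):
    c=imaging.capture(n);f=c["frame"].copy()
    p=proj(c,t)
    if n=="side": print("d2 tcp->",proj(c,[.551,-.1447,.0639])," crop",(proj(c,[.551,-.1447,.0639])-[230,150])*4, "d3",(proj(c,[.5415,-.0532,.0628])-[230,150])*4)
    o=f[max(0,int(p[1])-75):int(p[1])+75,int(p[0])-65:int(p[0])+65];m=(p-[int(p[0])-65,max(0,int(p[1])-75)])*3
    o=cv2.resize(o,None,fx=3,fy=3,interpolation=2);cv2.drawMarker(o,tuple(int(v) for v in m),(255,0,255),0,14,1);ims.append(cv2.resize(o,(390,450)))
cv2.imwrite("pics/tip.png",np.hstack(ims))
E
```

```text
d2 tcp-> [300.0381 261.7769]  crop [280.1524 447.1074] d3 [248.7507 356.9328]
```

View pics/tip.png

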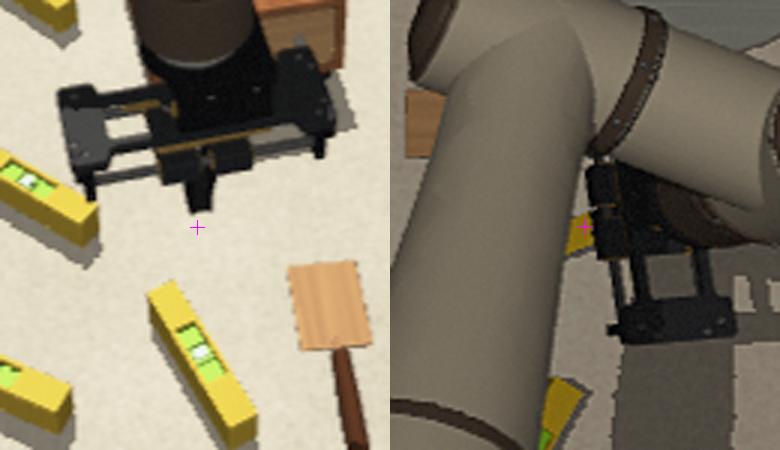

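The level hasn't moved; the fingers closed above it. In the side view the real fingertip sits about 5 px above the reported TCP. I'll find the true tip height by touching the bare table.

apply_moves(
  moves=[
    [[-0.04, 0, 0.04], 0],
    [[-0.04, 0, 0.04], 0],
    [[-0.04, 0, 0.04], 0],
    [[-0.01, 0, 0.04], 0],
    [[0, 0, 0.03], 0],
  ],
)

```text
time_s: 13.05
tcp_pos: [0.4472, -0.2531, 0.0422]
ee_rot: [[0.099, -0.995, -0.002], [-0.995, -0.099, 0.001], [-0.001, 0.002, -1.0]]
wrist_force: [-0.4, 0.3, -0.8]
gripper_width: 0.003
gripper_force: 0.0
```

apply_moves(
  moves=[
    [[0, 0, 0.003], 0],
    [[0, 0, 0.003], 0],
    [[0, 0, 0], 0],
  ],
)

```text
time_s: 13.3
tcp_pos: [0.4499, -0.2562, 0.0389]
ee_rot: [[0.096, -0.995, 0.001], [-0.995, -0.096, -0.001], [0.001, -0.001, -1.0]]
wrist_force: [0.0, -0.8, 0.4]
gripper_width: 0.003
gripper_force: 0.0
```

apply_moves(
  moves=[
    [[0, 0, 0.003], 0],
    [[0, 0, 0.003], 0],
    [[0, 0, 0], 0],
  ],
)

```text
time_s: 13.55
tcp_pos: [0.4493, -0.2559, 0.0329]
ee_rot: [[0.095, -0.995, 0.002], [-0.995, -0.095, -0.0], [0.0, -0.002, -1.0]]
wrist_force: [0.5, 0.1, -0.4]
gripper_width: 0.006
gripper_force: 0.0
```

apply_moves(
  moves=[
    [[0, 0, 0.01], 0],
    [[0, 0, 0.01], 0],
    [[0, 0, 0], 0],
  ],
)

```text
time_s: 13.8
tcp_pos: [0.447, -0.255, 0.01]
ee_rot: [[0.095, -0.995, -0.004], [-0.995, -0.095, 0.001], [-0.002, 0.004, -1.0]]
wrist_force: [0.2, -0.4, -0.5]
gripper_width: 0.005
gripper_force: 0.0
```

apply_moves(
  moves=[
    [[0, 0, 0.004], 0],
    [[0, 0, 0.004], 0],
    [[0, 0, 0], 0],
  ],
)

```text
time_s: 14.05
tcp_pos: [0.4482, -0.2553, 0.0032]
ee_rot: [[0.096, -0.995, -0.002], [-0.995, -0.096, 0.0], [-0.001, 0.002, -1.0]]
wrist_force: [0.1, -0.2, 0.1]
gripper_width: 0.008
gripper_force: 0.0
```

apply_moves(
  moves=[
    [[0, 0, 0.003], 0],
    [[0, 0, 0.003], 0],
    [[0, 0, 0], 0],
  ],
)

```text
time_s: 14.3
tcp_pos: [0.4484, -0.2554, -0.0024]
ee_rot: [[0.096, -0.995, -0.001], [-0.995, -0.096, 0.0], [-0.0, 0.001, -1.0]]
wrist_force: [0.4, 0.7, -0.4]
gripper_width: 0.008
gripper_force: 0.0
```

apply_moves(
  moves=[
    [[0, 0, 0.003], 0],
    [[0, 0, 0.002], 0],
    [[0, 0, 0], 0],
  ],
)

```text
time_s: 14.55
tcp_pos: [0.4485, -0.2554, -0.0072]
ee_rot: [[0.096, -0.995, -0.001], [-0.995, -0.096, 0.0], [-0.0, 0.001, -1.0]]
wrist_force: [0.1, 0.0, 0.3]
gripper_width: 0.004
gripper_force: 0.0
```

Still no contact at a reported z of −7 mm, so the real tip is clearly higher. I'll continue.

apply_moves(
  moves=[
    [[0, 0, 0.003], 0],
    [[0, 0, 0.003], 0],
    [[0, 0, 0], 0],
  ],
)

```text
time_s: 14.8
tcp_pos: [0.4483, -0.2554, -0.0135]
ee_rot: [[0.095, -0.995, -0.001], [-0.995, -0.095, 0.0], [-0.0, 0.001, -1.0]]
wrist_force: [0.4, 0.2, 0.2]
gripper_width: 0.004
gripper_force: 0.0
```

apply_moves(
  moves=[
    [[0, 0, 0.003], 0],
    [[0, 0, 0.002], 0],
    [[0, 0, 0], 0],
  ],
)

```text
time_s: 15.05
tcp_pos: [0.4484, -0.2554, -0.0183]
ee_rot: [[0.096, -0.995, -0.001], [-0.995, -0.096, 0.0], [-0.0, 0.001, -1.0]]
wrist_force: [0.1, 0.1, -0.3]
gripper_width: 0.007
gripper_force: 0.0
```

apply_moves(
  moves=[
    [[0, 0, 0.003], 0],
    [[0, 0, 0.002], 0],
    [[0, 0, 0], 0],
  ],
)

```text
time_s: 15.3
tcp_pos: [0.4485, -0.2554, -0.0233]
ee_rot: [[0.096, -0.995, -0.001], [-0.995, -0.096, 0.0], [-0.0, 0.001, -1.0]]
wrist_force: [0.2, 0.1, 0.3]
gripper_width: 0.005
gripper_force: 0.0
```

apply_moves(
  moves=[
    [[0, 0, 0.003], 0],
    [[0, 0, 0.002], 0],
    [[0, 0, 0], 0],
  ],
)

```text
time_s: 15.55
tcp_pos: [0.4484, -0.2554, -0.0283]
ee_rot: [[0.096, -0.995, -0.001], [-0.995, -0.096, 0.0], [-0.0, 0.001, -1.0]]
wrist_force: [0.1, -0.2, 0.1]
gripper_width: 0.004
gripper_force: 0.0
```

apply_moves(
  moves=[
    [[0, 0, 0.003], 0],
    [[0, 0, 0.002], 0],
    [[0, 0, 0], 0],
  ],
)

```text
time_s: 15.8
tcp_pos: [0.4484, -0.2554, -0.0333]
ee_rot: [[0.096, -0.995, -0.001], [-0.995, -0.096, 0.0], [-0.0, 0.001, -1.0]]
wrist_force: [0.5, 0.3, -0.7]
gripper_width: 0.007
gripper_force: 0.0
```

```bash
python3 - <<'E'
from h import *
np.set_printoptions(precision=4,suppress=True)
s=r.sense();t=np.array(s["tcp_pos"]);ims=[];print(t,s["joints"])
for n in("side","top"):
    c=imaging.capture(n);f=c["frame"].copy()
    p=proj(c,t);print(n,p)
    x0,y0=int(p[0])-65,int(p[1])-75
    o=cv2.resize(f[y0:y0+150,x0:x0+130],None,fx=3,fy=3,interpolation=2)
    for z,col in((t[2],(255,0,255)),(0.,(255,255,0))):
        m=(proj(c,[t[0],t[1],z])-[x0,y0])*3;cv2.drawMarker(o,tuple(int(v) for v in m),col,0,14,1)
    ims.append(cv2.resize(o,(390,450)))
cv2.imwrite("pics/tip2.png",np.hstack(ims))
E
```

```text
[ 0.4484 -0.2554 -0.0333] [-11.6299  27.5372 -29.4393  -0.0092 -33.0767  17.1196]
side [269.4667 317.7897]
top [387.837 243.411]
```

View pics/tip2.png

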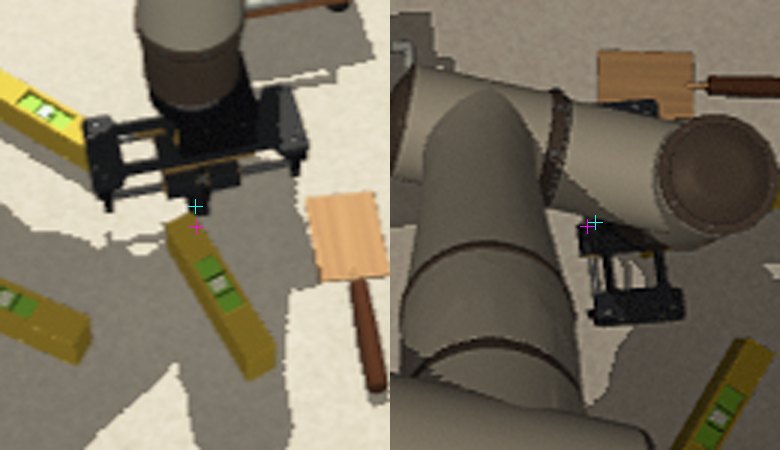

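Combining both views, the true fingertip seems to be about 34 mm above and 20 mm along tool +x from the reported TCP. I'll carry on until there's contact.

apply_moves(
  moves=[
    [[0, 0, 0.003], 0],
    [[0, 0, 0.002], 0],
    [[0, 0, 0], 0],
  ],
)

```text
time_s: 16.15
tcp_pos: [0.4493, -0.2557, -0.0344]
ee_rot: [[0.098, -0.995, 0.001], [-0.995, -0.098, -0.001], [0.001, -0.001, -1.0]]
wrist_force: [-6.1, 5.1, 27.0]
gripper_width: 0.009
gripper_force: 13.0
```

apply_moves(
  moves=[
    [[0, 0, 0.003], 0],
    [[0, 0, 0.002], 0],
    [[0, 0, 0], 0],
  ],
)

```text
time_s: 16.4
tcp_pos: [0.4494, -0.2558, -0.0346]
ee_rot: [[0.1, -0.995, 0.001], [-0.995, -0.1, -0.002], [0.002, -0.0, -1.0]]
wrist_force: [-15.5, 11.7, 61.5]
gripper_width: 0.006
gripper_force: 31.1
```

```bash
python3 - <<'E'
from h import *
np.set_printoptions(precision=4,suppress=True)
s=r.sense();print({k:np.round(s[k],3) for k in ("time_s","joints","tcp_pos","wrist_force","moment","effort")})
c=imaging.capture("side")
for lab,uv in(("d3",(293.75,233.75)),("d2",(301,256.5))):
    for z in(.06,.08,.1,.12): print(lab,z,atz(c,uv,z))
for z in(0,.02,.04): print("now",z,atz(c,(204+66.3,242+70.5),z))
E
```

```text
{'time_s': np.float64(16.4), 'joints': array([-11.569,  27.673, -29.553,   0.204, -32.71 ,  17.113]), 'tcp_pos': array([ 0.449, -0.256, -0.035]), 'wrist_force': array([-15.527,  11.663,  61.487]), 'moment': array([3.743, 4.517, 0.009]), 'effort': array([-1.563, -8.045,  8.046,  0.88 ,  5.195,  0.035])}
d3 0.06 [ 0.5499 -0.0286  0.06  ]
d3 0.08 [ 0.5469 -0.0476  0.08  ]
d3 0.1 [ 0.5439 -0.0665  0.1   ]
d3 0.12 [ 0.5409 -0.0854  0.12  ]
d2 0.06 [ 0.5575 -0.122   0.06  ]
d2 0.08 [ 0.5543 -0.1392  0.08  ]
d2 0.1 [ 0.5512 -0.1563  0.1   ]
d2 0.12 [ 0.548  -0.1735  0.12  ]
now 0 [ 0.4509 -0.261   0.    ]
now 0.02 [ 0.4499 -0.2747  0.02  ]
now 0.04 [ 0.4488 -0.2885  0.04  ]
```

There's a table contact at a reported z of −0.034, so true tip z is the reported value plus 34 mm. The xy reading agrees with the camera. That explains both the bar pass-over and the missed grasp. Retrying with the correction.

apply_moves(
  moves=[
    [[0, 0, -0.015], 0],
    [[0, 0, -0.03], 0],
    [[0, 0, -0.03], 0],
    [[0.012, 0, -0.01], 0],
    [[0.022, 0, 0], 0],
  ],
  hand=0.087,
)

```text
time_s: 16.87
tcp_pos: [0.4544, -0.2893, 0.0461]
ee_rot: [[0.099, -0.995, 0.007], [-0.995, -0.099, -0.002], [0.003, -0.007, -1.0]]
wrist_force: [0.6, 0.5, -0.6]
gripper_width: 0.295
gripper_force: 0.0
```

apply_moves(
  moves=[
    [[0.022, 0, 0], 0],
    [[0.022, 0, 0], 0],
    [[0.022, 0, 0], 0],
    [[0, 0, 0], -5.2],
    [[0, 0, 0], -5.2],
  ],
)

```text
time_s: 17.28
tcp_pos: [0.4582, -0.3563, 0.0417]
ee_rot: [[0.276, -0.961, -0.0], [-0.961, -0.276, 0.0], [-0.0, 0.0, -1.0]]
wrist_force: [-0.3, 1.3, -0.6]
gripper_width: 0.683
gripper_force: 0.0
```

apply_moves(
  moves=[
    [[0, 0, 0], -5.1],
    [[0, 0, 0], 0],
    [[0, 0, 0], 0],
  ],
)

```text
time_s: 17.53
tcp_pos: [0.4583, -0.355, 0.042]
ee_rot: [[0.356, -0.934, -0.0], [-0.934, -0.356, 0.0], [-0.0, 0.0, -1.0]]
wrist_force: [-0.3, 0.8, 0.4]
gripper_width: 0.909
gripper_force: 0.0
```

```bash
python3 - <<'E'
from h import *
to(.455,-.359,-.023)
print(r.sense()["gripper_width"])
E
```

```text
shift [0.0026 0.0045 0.065 ] tcp [ 0.4583 -0.355   0.042 ] ang y -159.1 F [-0.3  0.8  0.4] t 17.5333 j [-22.  26. -17.  -0. -47.  43.]
0.9092809306154318
```

apply_moves(
  moves=[
    [[0.002, 0.003, 0.01], 0],
    [[0, 0, 0.015], 0],
    [[0, 0, 0.015], 0],
    [[0, 0, 0.015], 0],
    [[0, 0, 0.008], 0],
  ],
)

```text
time_s: 17.95
tcp_pos: [0.4548, -0.3573, -0.0232]
ee_rot: [[0.357, -0.934, -0.003], [-0.934, -0.357, 0.002], [-0.003, 0.002, -1.0]]
wrist_force: [0.0, 0.8, -0.5]
gripper_width: 0.997
gripper_force: 0.0
```

apply_moves(
  moves=[
    [[0, 0, 0], 0],
    [[0, 0, 0], 0],
    [[0, 0, 0], 0],
    [[0, 0, 0], 0],
    [[0, 0, 0], 0],
  ],
  hand=0,
)

```text
time_s: 18.37
tcp_pos: [0.4569, -0.3583, -0.02]
ee_rot: [[0.358, -0.934, 0.002], [-0.934, -0.358, -0.001], [0.001, -0.001, -1.0]]
wrist_force: [0.6, 0.3, -0.1]
gripper_width: 0.704
gripper_force: 0.0
```

apply_moves(
  moves=[
    [[0, 0, 0], 0],
    [[0, 0, 0], 0],
    [[0, 0, 0], 0],
    [[0, 0, 0], 0],
    [[0, 0, 0], 0],
  ],
)

```text
time_s: 18.78
tcp_pos: [0.4563, -0.358, -0.0208]
ee_rot: [[0.358, -0.934, -0.0], [-0.934, -0.358, -0.0], [0.0, 0.0, -1.0]]
wrist_force: [-2.5, -1.2, 2.7]
gripper_width: 0.325
gripper_force: 1.7
```

apply_moves(
  moves=[
    [[0, 0, 0], 0],
    [[0, 0, 0], 0],
    [[0, 0, 0], 0],
  ],
)

```text
time_s: 19.03
tcp_pos: [0.4562, -0.358, -0.0208]
ee_rot: [[0.358, -0.934, -0.0], [-0.934, -0.358, -0.0], [-0.0, 0.0, -1.0]]
wrist_force: [-0.7, -0.5, 1.0]
gripper_width: 0.317
gripper_force: 30.0
```

apply_moves(
  moves=[
    [[0, 0, -0.01], 0],
    [[0, 0, -0.02], 0],
    [[0, 0, -0.03], 0],
    [[0, 0, -0.035], 0],
    [[0, 0, -0.035], 0],
  ],
)

```text
time_s: 19.45
tcp_pos: [0.4553, -0.3574, 0.1101]
ee_rot: [[0.358, -0.934, -0.002], [-0.934, -0.358, 0.001], [-0.002, 0.002, -1.0]]
wrist_force: [2.0, -0.6, -2.4]
gripper_width: 0.32
gripper_force: 30.0
```

apply_moves(
  moves=[
    [[0, 0, -0.035], 3.9],
    [[0, 0, -0.025], 3.9],
    [[0, 0, 0], 3.9],
    [[0, 0, 0], 3.8],
    [[0, 0, 0], 0],
  ],
)

```text
time_s: 19.87
tcp_pos: [0.4559, -0.3575, 0.1697]
ee_rot: [[0.094, -0.996, 0.001], [-0.996, -0.094, 0.001], [-0.001, -0.001, -1.0]]
wrist_force: [-1.2, 0.7, -3.0]
gripper_width: 0.318
gripper_force: 30.0
```

```bash
python3 - <<'E'
from h import *
to(.531,.060,.16)
print(r.sense()["gripper_width"],r.sense()["gripper_force"])
E
```

```text
shift [-0.4086 -0.1141  0.01  ] tcp [ 0.4559 -0.3575  0.1697] ang y -174.6 F [-1.2  0.7 -3. ] t 19.8667 j [-22.  18.  -8.  -0. -64.  28.]
0.31815037655962625 29.9563790531829
```

apply_moves(
  moves=[
    [[-0.02, -0.0055, 0], 0],
    [[-0.034, -0.0095, 0], 0],
    [[-0.034, -0.0095, 0], 0],
    [[-0.034, -0.0095, 0], 0],
    [[-0.034, -0.0095, 0], 0],
  ],
)

```text
time_s: 20.28
tcp_pos: [0.4839, -0.197, 0.1686]
ee_rot: [[0.097, -0.995, -0.001], [-0.995, -0.097, 0.0], [-0.001, 0.001, -1.0]]
wrist_force: [1.2, 0.1, -2.3]
gripper_width: 0.323
gripper_force: 30.0
```

apply_moves(
  moves=[
    [[-0.034, -0.0095, 0], 0],
    [[-0.034, -0.0095, 0], 0],
    [[-0.034, -0.0095, 0], 0],
    [[-0.034, -0.0095, 0], 0],
    [[-0.034, -0.0095, 0], 0],
  ],
)

```text
time_s: 20.7
tcp_pos: [0.515, -0.0231, 0.1688]
ee_rot: [[0.098, -0.995, -0.001], [-0.995, -0.098, -0.0], [-0.0, 0.001, -1.0]]
wrist_force: [0.8, -0.1, -2.0]
gripper_width: 0.314
gripper_force: 30.0
```

apply_moves(
  moves=[
    [[-0.034, -0.0095, 0], 0],
    [[-0.034, -0.0095, 0], 0],
    [[-0.015, -0.004, 0], 0],
    [[0, 0, 0], 0],
    [[0, 0, 0], 0],
  ],
)

```text
time_s: 21.12
tcp_pos: [0.53, 0.0607, 0.1685]
ee_rot: [[0.099, -0.995, -0.002], [-0.995, -0.099, -0.001], [0.0, 0.002, -1.0]]
wrist_force: [-0.1, 0.2, -2.9]
gripper_width: 0.318
gripper_force: 30.0
```

```bash
python3 - <<'E'
from h import *
to(.531,.060,.103)
for n in("side","top"):
    c=imaging.capture(n)
    for o in models.cut_out(c,"level")[:5]:
        m,ce,wh,an,a=axis_of(c,o["region"],.20)
        if m[1]>-.1 and m[0]>.4: print(n,o["confidence"],m,ce,wh,a)
    for t,z in(("stand_top",.116),("level",.19)):
        print(t,[(q["confidence"],atz(c,px(q["at"]),z).round(3)) for q in models.place_of(c,t)[:5]])
E
```

```text
shift [ 0.0008 -0.0011  0.0655] tcp [0.53   0.0607 0.1685] ang y -174.3 F [-0.1  0.2 -2.9] t 21.1167 j [ 24.  14. -14.  -0. -62. -18.]
side 0.8 [0.53504866 0.04841689] [0.5329417  0.06810673] (0.039279237389564514, 0.18458734452724457) 90.19730621875284
stand_top [(0.72, array([0.527, 0.073, 0.116]))]
level [(0.82, array([ 0.322, -0.06 ,  0.19 ])), (0.7, array([ 0.304, -0.468,  0.19 ])), (0.66, array([0.524, 0.065, 0.19 ])), (0.57, array([ 0.331, -0.309,  0.19 ])), (0.3, array([ 0.545, -0.476,  0.19 ]))]
top 0.84 [0.5330701  0.03166075] [0.53306329 0.05509106] (0.035325463861227036, 0.1513570249080658) 100.74347941776963
stand_top [(0.87, array([0.542, 0.064, 0.116]))]
level [(0.85, array([ 0.286, -0.301,  0.19 ])), (0.61, array([0.313, 0.125, 0.19 ])), (0.58, array([ 0.306, -0.111,  0.19 ]))]
```

apply_moves(
  moves=[
    [[0, 0, 0.02], 0],
    [[0, 0, 0.02], 0],
    [[0, 0, 0.015], 0],
    [[0, 0, 0.008], 0],
    [[0, 0, 0], 0],
  ],
)

```text
time_s: 21.93
tcp_pos: [0.5293, 0.0593, 0.1043]
ee_rot: [[0.095, -0.995, -0.004], [-0.995, -0.095, -0.001], [0.001, 0.004, -1.0]]
wrist_force: [-0.3, -0.6, -2.6]
gripper_width: 0.318
gripper_force: 30.0
```

apply_moves(
  moves=[
    [[0, 0, 0.003], 0],
    [[0, 0, 0], 0],
  ],
)

```text
time_s: 22.1
tcp_pos: [0.5312, 0.0601, 0.1037]
ee_rot: [[0.096, -0.995, 0.001], [-0.995, -0.096, 0.0], [-0.0, -0.001, -1.0]]
wrist_force: [-0.5, -0.7, -2.0]
gripper_width: 0.317
gripper_force: 30.0
```

apply_moves(
  moves=[
    [[0, 0, 0.002], 0],
    [[0, 0, 0], 0],
  ],
)

```text
time_s: 22.27
tcp_pos: [0.531, 0.0602, 0.1017]
ee_rot: [[0.096, -0.995, 0.001], [-0.995, -0.096, 0.0], [-0.0, -0.001, -1.0]]
wrist_force: [-0.7, -0.8, -2.0]
gripper_width: 0.316
gripper_force: 30.0
```

apply_moves(
  moves=[
    [[0, 0, 0.002], 0],
    [[0, 0, 0], 0],
  ],
)

```text
time_s: 22.43
tcp_pos: [0.5306, 0.0601, 0.0992]
ee_rot: [[0.096, -0.995, 0.0], [-0.995, -0.096, 0.0], [-0.0, -0.0, -1.0]]
wrist_force: [0.0, -0.4, -2.8]
gripper_width: 0.318
gripper_force: 30.0
```

apply_moves(
  moves=[
    [[0, 0, 0.001], 0],
    [[0, 0, 0], 0],
  ],
)

```text
time_s: 22.6
tcp_pos: [0.5308, 0.0601, 0.0985]
ee_rot: [[0.096, -0.995, 0.0], [-0.995, -0.096, -0.0], [0.0, -0.0, -1.0]]
wrist_force: [-0.8, 0.4, -0.2]
gripper_width: 0.318
gripper_force: 30.0
```

apply_moves(
  moves=[
    [[0, 0, 0.001], 0],
    [[0, 0, 0], 0],
  ],
)

```text
time_s: 22.77
tcp_pos: [0.5311, 0.0603, 0.0978]
ee_rot: [[0.096, -0.995, 0.001], [-0.995, -0.096, 0.0], [-0.0, -0.001, -1.0]]
wrist_force: [-0.3, 2.2, 2.2]
gripper_width: 0.322
gripper_force: 30.0
```

apply_moves(
  moves=[
    [[0, 0, 0], 0],
    [[0, 0, 0], 0],
    [[0, 0, 0], 0],
    [[0, 0, 0], 0],
    [[0, 0, 0], 0],
  ],
  hand=0.07,
)

```text
time_s: 23.18
tcp_pos: [0.5307, 0.0599, 0.0971]
ee_rot: [[0.096, -0.995, 0.0], [-0.995, -0.096, -0.0], [0.0, -0.0, -1.0]]
wrist_force: [-0.8, -0.1, -0.2]
gripper_width: 0.614
gripper_force: 0.0
```

apply_moves(
  moves=[
    [[0, 0, 0], 0],
    [[0, 0, -0.01], 0],
    [[0, 0, -0.03], 0],
    [[0, 0, -0.03], 0],
    [[0, 0, -0.03], 0],
  ],
)

```text
time_s: 23.6
tcp_pos: [0.5305, 0.0598, 0.199]
ee_rot: [[0.096, -0.995, -0.0], [-0.995, -0.096, -0.0], [0.0, 0.0, -1.0]]
wrist_force: [0.9, 0.1, 0.3]
gripper_width: 0.796
gripper_force: 0.0
```

apply_moves(
  moves=[
    [[-0.03, 0.02, -0.015], 0],
    [[-0.035, 0.02, 0], 0],
    [[-0.035, 0.02, 0], 0],
    [[-0.035, 0.02, 0], 0],
    [[-0.035, 0.02, 0], 0],
  ],
)

```text
time_s: 24.02
tcp_pos: [0.4137, 0.2208, 0.2134]
ee_rot: [[0.095, -0.995, 0.001], [-0.995, -0.095, 0.001], [-0.001, -0.002, -1.0]]
wrist_force: [0.2, 0.9, 0.9]
gripper_width: 0.804
gripper_force: 0.0
```

apply_moves(
  moves=[
    [[-0.035, 0.02, 0], 0],
    [[-0.03, 0.02, 0], 0],
    [[0, 0, 0], 0],
    [[0, 0, 0], 0],
  ],
)

```text
time_s: 24.35
tcp_pos: [0.3678, 0.282, 0.2131]
ee_rot: [[0.1, -0.995, 0.001], [-0.995, -0.1, 0.001], [-0.001, -0.001, -1.0]]
wrist_force: [-0.3, 0.2, -0.2]
gripper_width: 0.801
gripper_force: 0.0
```

```bash
cat >> h.py <<'E'
def look(name):
    ims=[]
    for n in("top","side"):
        c=imaging.capture(n);f=c["frame"]
        R=np.zeros((420,560),bool)
        for o in models.cut_out(c,"level"):
            m,ce,wh,an,a=axis_of(c,o["region"],.15)
            if m[0]>.45 and m[1]>-.05: print(n,"level conf",o["confidence"],m.round(4),ce.round(4),np.round(wh,4),round(float(a),1))
        for o in models.cut_out(c,"foot_knob")[:1]: print(n,"knob",o["confidence"],axis_of(c,o["region"],.145))
        for t,z in(("level",.117),("foot_knob",.12),("stand_top",.117)): print(n,t,[(q["confidence"],atz(c,px(q["at"]),z)[:2].round(3).tolist()) for q in models.place_of(c,t)[:6] if q["confidence"]>.2])
        p=proj(c,[.525,.12,.15]).astype(int)
        ims.append(cv2.resize(f[p[1]-38:p[1]+37,p[0]-50:p[0]+50],(400,300),interpolation=2) if 0 else cv2.resize(f[p[1]-50:p[1]+50,p[0]-45:p[0]+45],(396,440),interpolation=2));print(n,"crop origin",p-[45,50])
    cv2.imwrite(f"pics/{name}.png",np.hstack(ims))
E
python3 - <<'E'
from h import *
to(.53,.06); look("lev1")
E
```

```text
shift [ 2.371e-01 -1.392e-01 -1.000e-04] tcp [0.3678 0.282  0.2131] ang y -174.3 F [-0.3  0.2 -0.2] t 24.35 j [ 58.   5. -19.   0. -66. -52.]
top level conf 0.63 [0.529  0.0594] [0.5297 0.0586] [0.0356 0.1499] 95.7
top knob 0.76 (array([0.51774967, 0.21432169], dtype=float32), array([0.51945692, 0.21277004]), (0.05875376984477043, 0.029057577252388), 10.471681594848633, np.float64(-158.9585394888225))
top level [(0.96, [0.317, 0.128]), (0.88, [0.28, -0.313]), (0.72, [0.312, -0.131]), (0.69, [0.65, 0.351]), (0.55, [0.53, 0.054])]
top foot_knob [(0.46, [0.517, 0.216]), (0.39, [0.334, 0.292])]
top stand_top [(0.65, [0.54, 0.064])]
top crop origin [208 154]
side level conf 0.67 [0.5285 0.0422] [0.5286 0.046 ] [0.0363 0.1779] 94.7
side level conf 0.67 [0.4916 0.3226] [0.4907 0.3204] [0.1527 0.1222] 88.9
side knob 0.52 (array([0.51551825, 0.19226944], dtype=float32), array([0.51380074, 0.18609974]), (0.09864428639411926, 0.049220502376556396), 82.75373077392578, np.float64(75.08862201305891))
side level [(0.94, [0.331, -0.248]), (0.84, [0.29, -0.426]), (0.74, [0.32, 0.014]), (0.63, [0.517, 0.22]), (0.61, [0.535, 0.053]), (0.43, [0.742, -0.032])]
side foot_knob [(0.72, [0.526, 0.22])]
side stand_top [(0.63, [0.529, 0.075]), (0.57, [0.554, -0.11])]
side crop origin [234 130]
```

View pics/lev1.png

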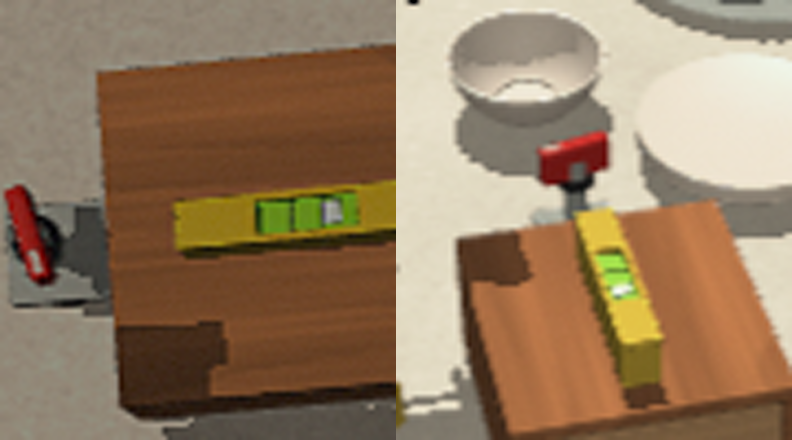

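The top crop shows the level flat and in line with the knob. Its window spans columns 257–357 and the bubble is at 334, which puts it about 15 mm toward the drawer end. The knob bar runs from (12,190) to (42,280). Next I'll measure the bubble numerically.

```bash
cat >> h.py <<'E'
D=np.array([-.096,.9954])
def bubble():
    for n in("top","side"):
        c=imaging.capture(n);h=cv2.cvtColor(c["frame"],cv2.COLOR_BGR2HSV).astype(int)
        p=proj(c,[.530,.06,.153]).astype(int);w=14 if n=="side" else 20;hh=18 if n=="side" else 9
        def pos(cond):
            o=[]
            for v in range(p[1]-hh,p[1]+hh+1):
                for u in range(p[0]-w,p[0]+w+1):
                    if cond(h[v,u]):
                        q=atz(c,(u,v),.153)[:2]-[.530,.06];s=q@D;t=q@[D[1],-D[0]]
                        if abs(s)<.045 and abs(t)<.017:o.append(s)
            return np.array(o)*1000
        g=pos(lambda x:38<x[0]<80 and x[1]>110);b=pos(lambda x:x[1]<80 and x[2]>120)
        al=np.concatenate([g,b])
        print(n,"green",len(g),"white",len(b),"window",np.percentile(al,[2,98]).round(1),"bubble",b.mean().round(1),"rel",(b.mean()-np.percentile(al,[2,98]).mean()).round(1))
E
python3 - <<'E'
from h import *
bubble(); to(.5175,.2155,.26)
E
```

```text
top green 139 white 15 window [-27.6  27.1] bubble -15.5 rel -15.2
side green 40 white 10 window [-22.4  21.6] bubble -15.3 rel -14.9
shift [ 0.0788 -0.1418 -0.0479] tcp [0.3689 0.2804 0.2121] ang y -174.5 F [-0.2 -0.7 -1. ] t 25.05 j [ 57.   5. -19.  -0. -66. -52.]
```

apply_moves(
  moves=[
    [[0, 0, -0.01], -6.9],
    [[0, 0, 0], -6.9],
    [[0, 0, 0], -6.9],
    [[0, 0, 0], -6.9],
    [[0, 0, 0], -6.9],
  ],
  hand=0.05,
)

```text
time_s: 25.47
tcp_pos: [0.3688, 0.2806, 0.2222]
ee_rot: [[0.647, -0.762, 0.0], [-0.762, -0.647, 0.0], [-0.0, -0.0, -1.0]]
wrist_force: [0.8, -0.5, -0.0]
gripper_width: 0.59
gripper_force: 0.0
```

apply_moves(
  moves=[
    [[0, 0, 0], -6.9],
    [[0, 0, 0], -6.9],
    [[0, 0, 0], -6.9],
    [[0, 0, 0], -6.9],
    [[0, 0, 0], -6.9],
  ],
)

```text
time_s: 25.88
tcp_pos: [0.3687, 0.2806, 0.2221]
ee_rot: [[0.965, -0.262, -0.0], [-0.262, -0.965, -0.0], [-0.0, 0.0, -1.0]]
wrist_force: [0.3, 1.6, -0.8]
gripper_width: 0.574
gripper_force: 0.0
```

apply_moves(
  moves=[
    [[0, 0, 0], -6.9],
    [[0, 0, 0], -6.9],
    [[0, 0, 0], -6.9],
    [[0, 0, 0], -6.9],
    [[0, 0, 0], -5.9],
  ],
)

```text
time_s: 26.3
tcp_pos: [0.3687, 0.2806, 0.2221]
ee_rot: [[0.949, 0.314, -0.0], [0.314, -0.949, -0.0], [-0.0, 0.0, -1.0]]
wrist_force: [-0.1, -0.2, -0.1]
gripper_width: 0.57
gripper_force: 0.0
```

apply_moves(
  moves=[
    [[0.024, 0.0217, 0], 0],
    [[0.024, 0.0217, 0], 0],
    [[0.024, 0.0217, 0], 0],
    [[0.024, 0.0217, 0], 0],
    [[0.024, 0.0217, 0], 0],
  ],
)

```text
time_s: 26.72
tcp_pos: [0.5177, 0.2137, 0.2221]
ee_rot: [[0.951, 0.309, 0.0], [0.309, -0.951, 0.0], [0.0, -0.0, -1.0]]
wrist_force: [0.8, 1.5, -0.2]
gripper_width: 0.577
gripper_force: 0.0
```

apply_moves(
  moves=[
    [[0, 0, 0], 0],
    [[0, 0, 0], 0],
  ],
)

```text
time_s: 26.88
tcp_pos: [0.5173, 0.2135, 0.2212]
ee_rot: [[0.952, 0.306, -0.001], [0.306, -0.952, -0.001], [-0.002, 0.0, -1.0]]
wrist_force: [0.3, -0.7, -0.3]
gripper_width: 0.57
gripper_force: 0.0
```

```bash
python3 - <<'E'
from h import *
to(.517,.2145,.09); print(r.sense()["gripper_width"])
E
```

```text
shift [ 0.0002 -0.0011  0.1312] tcp [0.5173 0.2135 0.2212] ang y -72.2 F [ 0.3 -0.7 -0.3] t 26.8833 j [ 39.  14.  -6.  -0. -70.  69.]
0.5702663215628646
```

apply_moves(
  moves=[
    [[0, -0.001, 0.03], 0],
    [[0, 0, 0.03], 0],
    [[0, 0, 0.025], 0],
    [[0, 0, 0.02], 0],
    [[0, 0, 0], 0],
  ],
)

```text
time_s: 27.3
tcp_pos: [0.5121, 0.2141, 0.1129]
ee_rot: [[0.951, 0.309, -0.008], [0.309, -0.951, -0.005], [-0.009, 0.002, -1.0]]
wrist_force: [-0.6, -0.4, -0.3]
gripper_width: 0.575
gripper_force: 0.0
```

apply_moves(
  moves=[
    [[0, 0, 0.015], 0],
    [[0, 0, 0.01], 0],
    [[0, 0, 0], 0],
  ],
)

```text
time_s: 27.55
tcp_pos: [0.5147, 0.2152, 0.0912]
ee_rot: [[0.951, 0.309, -0.003], [0.309, -0.951, -0.001], [-0.003, 0.001, -1.0]]
wrist_force: [-0.8, -0.3, 0.3]
gripper_width: 0.573
gripper_force: 0.0
```

apply_moves(
  moves=[
    [[0, 0, 0], 0],
    [[0, 0, 0], 0],
    [[0, 0, 0], 0],
    [[0, 0, 0], 0],
    [[0, 0, 0], 0],
  ],
  hand=0,
)

```text
time_s: 27.97
tcp_pos: [0.5164, 0.2156, 0.0928]
ee_rot: [[0.951, 0.309, 0.001], [0.309, -0.951, 0.001], [0.001, -0.0, -1.0]]
wrist_force: [-0.0, -0.3, 0.0]
gripper_width: 0.283
gripper_force: 0.0
```

apply_moves(
  moves=[
    [[0, 0, 0], 0],
    [[0, 0, 0], 0],
    [[0, 0, 0], 0],
    [[0, 0, 0], 0],
    [[0, 0, 0], 0],
  ],
)

```text
time_s: 28.38
tcp_pos: [0.5159, 0.2174, 0.0926]
ee_rot: [[0.951, 0.309, 0.001], [0.309, -0.951, 0.003], [0.002, -0.003, -1.0]]
wrist_force: [-3.8, 5.3, 1.3]
gripper_width: 0.189
gripper_force: 29.9
```

apply_moves(
  moves=[
    [[0.0005, -0.001, -0.0006], 6.8],
    [[0, 0.0003, -0.0007], 6.8],
    [[0, 0.0003, -0.0007], 6.8],
    [[0, 0.0003, -0.0007], 6.8],
    [[0, 0.0003, -0.0007], 6.8],
  ],
)

```text
time_s: 28.8
tcp_pos: [0.516, 0.2181, 0.096]
ee_rot: [[0.96, -0.28, 0.001], [-0.28, -0.96, 0.005], [-0.0, -0.005, -1.0]]
wrist_force: [-4.0, 8.8, -0.1]
gripper_width: 0.191
gripper_force: 29.9
```

apply_moves(
  moves=[
    [[0.0002, 0.0003, -0.0007], 6.8],
    [[0.0002, 0.0003, -0.0007], 6.8],
    [[0.0002, 0.0003, -0.0007], 6.8],
    [[0, 0, 0], 0],
  ],
)

```text
time_s: 29.13
tcp_pos: [0.5168, 0.2183, 0.0983]
ee_rot: [[0.803, -0.596, 0.003], [-0.596, -0.803, 0.007], [-0.002, -0.007, -1.0]]
wrist_force: [-4.5, 10.0, 1.7]
gripper_width: 0.189
gripper_force: 29.9
```

```bash
python3 - <<'E'
from h import *
to(.517,.2145,.09); s=r.sense();print(s["gripper_width"],s["moment"]); bubble()
E
```

```text
shift [0.0024 0.003  0.0083] tcp [0.5168 0.2183 0.0983] ang y -126.6 F [-4.5 10.   1.7] t 29.1333 j [ 39.  20. -16.  -0. -53.  14.]
0.18883035003835133 [3.17179722 1.32865215 0.20832488]
top green 132 white 0 window [-30.2  22.8] bubble nan rel nan
side green 39 white 8 window [-23.1  21. ] bubble -10.2 rel -9.2h.py:43: RuntimeWarning: Mean of empty slice.
  print(n,"green",len(g),"white",len(b),"window",np.percentile(al,[2,98]).round(1),"bubble",b.mean().round(1),"rel",(b.mean()-np.percentile(al,[2,98]).mean()).round(1))
  ret = ret.dtype.type(ret / rcount)
```

apply_moves(
  moves=[
    [[0.0002, 0.0006, -0.0007], 6.8],
    [[0.0003, 0.0002, -0.0007], 6.8],
    [[0.0003, 0.0001, -0.0007], 6.8],
    [[0.0003, 0.0001, -0.0007], 6.8],
    [[0.0003, 0.0001, -0.0007], 6.8],
  ],
)

```text
time_s: 29.65
tcp_pos: [0.5189, 0.218, 0.1019]
ee_rot: [[0.332, -0.943, 0.007], [-0.943, -0.332, 0.01], [-0.007, -0.01, -1.0]]
wrist_force: [-0.3, 12.1, -3.8]
gripper_width: 0.194
gripper_force: 29.9
```

apply_moves(
  moves=[
    [[0.0003, 0, -0.0007], 6.8],
    [[0.0003, 0, -0.0007], 6.8],
    [[0, 0, 0], 0],
    [[0, 0, 0], 0],
    [[0, 0, 0], 0],
  ],
)

```text
time_s: 30.07
tcp_pos: [0.5198, 0.2174, 0.1035]
ee_rot: [[0.106, -0.994, 0.008], [-0.994, -0.106, 0.01], [-0.009, -0.009, -1.0]]
wrist_force: [0.9, 11.6, -3.9]
gripper_width: 0.19
gripper_force: 29.9
```

apply_moves(
  moves=[
    [[0, 0, 0], 0],
    [[0, 0, 0], 0],
    [[0, 0, 0], 0],
    [[0, 0, 0], 0],
    [[0, 0, 0], 0],
  ],
)

```text
time_s: 30.48
tcp_pos: [0.5198, 0.2174, 0.1034]
ee_rot: [[0.106, -0.994, 0.008], [-0.994, -0.106, 0.01], [-0.009, -0.009, -1.0]]
wrist_force: [0.9, 11.1, -4.0]
gripper_width: 0.189
gripper_force: 29.9
```

```bash
python3 - 2>/dev/null <<'E'
from h import *
to(.517,.2145,.09); s=r.sense();print(s["gripper_width"],s["moment"]); bubble();bubble()
E
```

```text
shift [0.0027 0.0033 0.0134] tcp [0.5198 0.2174 0.1034] ang y -173.9 F [ 0.9 11.1 -4. ] t 30.4833 j [ 39.  20. -16.  -0. -54. -33.]
0.18857949375134941 [ 3.54478647 -0.67340643  0.15345276]
top green 133 white 0 window [-32.6  20.1] bubble nan rel nan
side green 43 white 8 window [-26.1  20.9] bubble -1.5 rel 1.1
top green 133 white 0 window [-32.6  20.1] bubble nan rel nan
side green 42 white 8 window [-26.1  20.9] bubble -1.5 rel 1.1
```

apply_moves(
  moves=[
    [[0, 0, 0], 0],
    [[0, 0, 0], 0],
    [[0, 0, 0], 0],
    [[0, 0, 0], 0],
    [[0, 0, -0.01], 0],
  ],
  hand=0.06,
)

```text
time_s: 31.1
tcp_pos: [0.515, 0.2103, 0.1107]
ee_rot: [[0.103, -0.995, -0.005], [-0.995, -0.103, -0.003], [0.003, 0.005, -1.0]]
wrist_force: [-0.4, 0.0, -0.8]
gripper_width: 0.482
gripper_force: 0.0
```

apply_moves(
  moves=[
    [[0, 0, -0.025], 0],
    [[0, 0, -0.03], 0],
    [[0, 0, -0.03], 0],
    [[0, 0, -0.015], 0],
    [[0, 0, 0], 0],
  ],
)

```text
time_s: 31.52
tcp_pos: [0.5191, 0.2125, 0.2181]
ee_rot: [[0.104, -0.994, 0.008], [-0.995, -0.104, 0.004], [-0.004, -0.009, -1.0]]
wrist_force: [-0.1, 0.5, 0.2]
gripper_width: 0.685
gripper_force: 0.0
```

apply_moves(
  moves=[
    [[-0.014, 0.028, 0], 0],
    [[-0.014, 0.028, 0], 0],
    [[-0.014, 0.028, 0], 0],
    [[-0.014, 0.028, 0], 0],
    [[-0.014, 0.028, 0], 0],
  ],
)

```text
time_s: 31.93
tcp_pos: [0.3687, 0.2661, 0.2121]
ee_rot: [[0.103, -0.995, -0.001], [-0.995, -0.103, -0.001], [0.001, 0.001, -1.0]]
wrist_force: [0.4, 0.3, -0.2]
gripper_width: 0.692
gripper_force: 0.0
```

```bash
python3 - <<'E'
from h import *
to(.517,.2145,.09); bubble();look("lev2")
E
```

```text
shift [ 0.0665 -0.1423  0.122 ] tcp [0.3687 0.2661 0.2121] ang y -174.1 F [ 0.4  0.3 -0.2] t 31.9333 j [ 56.   4. -20.  -0. -66. -50.]
top green 138 white 19 window [-32.8  20.3] bubble -6.1 rel 0.2
side green 41 white 13 window [-25.3  20.9] bubble -2.5 rel -0.3
top level conf 0.55 [0.5308 0.0532] [0.5307 0.0526] [0.0363 0.151 ] 95.1
top knob 0.48 (array([0.5185619 , 0.20979765], dtype=float32), array([0.51763922, 0.21169597]), (0.027954142540693283, 0.057754844427108765), 0.5520918369293213, np.float64(93.87452108942362))
top level [(0.9, [0.311, -0.126]), (0.8, [0.531, 0.058]), (0.77, [0.315, 0.127]), (0.75, [0.278, -0.316])]
top foot_knob [(0.6, [0.524, 0.212])]
top stand_top [(0.56, [0.537, 0.058])]
top crop origin [208 154]
side level conf 0.64 [0.5296 0.0384] [0.5293 0.0444] [0.0375 0.1883] 93.6
side knob 0.57 (array([0.51584756, 0.19682348], dtype=float32), array([0.51758152, 0.20180824]), (0.1109560877084732, 0.02605532296001911), 83.01705932617188, np.float64(86.57724710840967))
side level [(0.97, [0.323, -0.249]), (0.88, [0.316, 0.009]), (0.63, [0.29, -0.423]), (0.62, [0.534, 0.048])]
side foot_knob [(0.68, [0.516, 0.229])]
side stand_top [(0.79, [0.528, 0.067])]
side crop origin [234 130]
```

View pics/lev2.png

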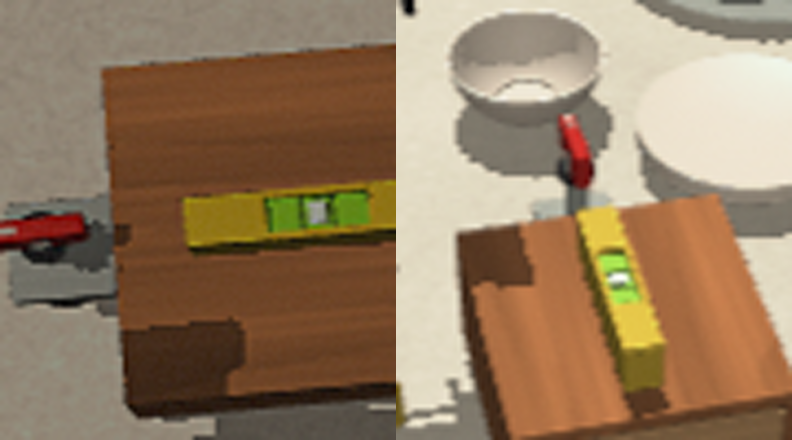

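The bubble sits between the lines in both views: top crop (317,211), midway in the window at 268–368, and the same in the side view. The knob has been let go. Next I'll shut the fingers and press on the drawer-side shoulder.

apply_moves(
  moves=[
    [[0.035, -0.0173, 0], 0],
    [[0.035, -0.0173, 0], 0],
    [[0.035, -0.0173, 0], 0],
    [[0.035, -0.0173, 0], 0],
    [[0.035, -0.0173, 0], 0],
  ],
  hand=0,
)

```text
time_s: 33.05
tcp_pos: [0.4753, 0.1002, 0.2128]
ee_rot: [[0.105, -0.994, 0.001], [-0.994, -0.105, 0.0], [-0.0, -0.001, -1.0]]
wrist_force: [0.4, 0.7, 0.1]
gripper_width: 0.398
gripper_force: 0.0
```

apply_moves(
  moves=[
    [[0.035, -0.0173, 0], 0],
    [[0.035, -0.0173, 0], 0],
    [[0.035, -0.0173, 0], 0],
    [[0, 0, 0], 0],
    [[0, 0, 0], 0],
  ],
)

```text
time_s: 33.47
tcp_pos: [0.5376, 0.0008, 0.2117]
ee_rot: [[0.1, -0.995, -0.001], [-0.995, -0.1, -0.0], [0.0, 0.001, -1.0]]
wrist_force: [0.2, 0.4, -1.2]
gripper_width: 0.036
gripper_force: 0.0
```

```bash
python3 - <<'E'
from h import *
to(.5355,.002,.126); print(r.sense()["gripper_width"])
E
```

```text
shift [-0.0014  0.0019  0.0857] tcp [0.5376 0.0008 0.2117] ang y -174.3 F [ 0.2  0.4 -1.2] t 33.4667 j [ 17.  13. -10.  -0. -68. -12.]
0.035669871495358066
```

apply_moves(
  moves=[
    [[-0.0015, 0.002, 0.02], 0],
    [[0, 0, 0.025], 0],
    [[0, 0, 0.02], 0],
    [[0, 0, 0.012], 0],
    [[0, 0, 0], 0],
  ],
)

```text
time_s: 33.88
tcp_pos: [0.5322, 0.0047, 0.1327]
ee_rot: [[0.105, -0.994, -0.006], [-0.994, -0.105, -0.001], [0.0, 0.006, -1.0]]
wrist_force: [-0.5, 0.0, 0.3]
gripper_width: 0.003
gripper_force: 0.0
```

apply_moves(
  moves=[
    [[0, 0, 0.002], 0],
    [[0, 0, 0.001], 0],
    [[0, 0, 0], 0],
    [[0, 0, 0], 0],
  ],
)

```text
time_s: 34.22
tcp_pos: [0.5355, 0.0044, 0.1336]
ee_rot: [[0.105, -0.994, 0.002], [-0.994, -0.105, 0.0], [-0.0, -0.002, -1.0]]
wrist_force: [0.0, 0.0, 0.2]
gripper_width: 0.007
gripper_force: 0.0
```

apply_moves(
  moves=[
    [[0, 0, 0.002], 0],
    [[0, 0, 0.001], 0],
    [[0, 0, 0], 0],
    [[0, 0, 0], 0],
  ],
)

```text
time_s: 34.55
tcp_pos: [0.5349, 0.004, 0.1295]
ee_rot: [[0.104, -0.995, -0.0], [-0.995, -0.104, -0.0], [0.0, 0.0, -1.0]]
wrist_force: [0.2, -0.4, 0.5]
gripper_width: 0.006
gripper_force: 0.0
```

apply_moves(
  moves=[
    [[0, 0, 0.0015], 0],
    [[0, 0, 0], 0],
    [[0, 0, 0], 0],
  ],
)

```text
time_s: 34.8
tcp_pos: [0.5349, 0.004, 0.1279]
ee_rot: [[0.104, -0.995, -0.0], [-0.995, -0.104, -0.0], [0.0, 0.0, -1.0]]
wrist_force: [-0.0, 0.4, -0.1]
gripper_width: 0.001
gripper_force: 0.0
```

apply_moves(
  moves=[
    [[0, 0, 0.001], 0],
    [[0, 0, 0], 0],
    [[0, 0, 0], 0],
  ],
)

```text
time_s: 35.05
tcp_pos: [0.5349, 0.004, 0.127]
ee_rot: [[0.104, -0.995, -0.0], [-0.995, -0.104, -0.0], [0.0, 0.0, -1.0]]
wrist_force: [-0.1, -0.1, 0.5]
gripper_width: 0.004
gripper_force: 0.0
```

apply_moves(
  moves=[
    [[0, 0, 0.001], 0],
    [[0, 0, 0], 0],
    [[0, 0, 0], 0],
  ],
)

```text
time_s: 35.3
tcp_pos: [0.5349, 0.0041, 0.126]
ee_rot: [[0.104, -0.995, -0.0], [-0.995, -0.104, -0.0], [0.0, 0.0, -1.0]]
wrist_force: [0.5, -1.0, 0.5]
gripper_width: 0.003
gripper_force: 0.0
```

apply_moves(
  moves=[
    [[0, 0, 0.001], 0],
    [[0, 0, 0], 0],
    [[0, 0, 0], 0],
  ],
)

```text
time_s: 35.55
tcp_pos: [0.5352, 0.0041, 0.1257]
ee_rot: [[0.105, -0.995, 0.001], [-0.995, -0.105, -0.0], [0.0, -0.001, -1.0]]
wrist_force: [-1.7, 0.5, 4.7]
gripper_width: 0.005
gripper_force: 2.3
```

apply_moves(
  moves=[
    [[0, 0, 0.001], 0],
    [[0, 0, 0], 0],
    [[0, 0, 0], 0],
  ],
)

```text
time_s: 35.8
tcp_pos: [0.5352, 0.004, 0.1257]
ee_rot: [[0.105, -0.994, 0.001], [-0.994, -0.105, -0.0], [0.0, -0.001, -1.0]]
wrist_force: [-2.8, 1.7, 9.5]
gripper_width: 0.007
gripper_force: 4.7
```

apply_moves(
  moves=[
    [[0, 0, 0.001], 0],
    [[0, 0, 0.0003], 0],
    [[0, 0, 0], 0],
    [[0, 0, 0], 0],
    [[0, 0, 0], 0],
  ],
)

```text
time_s: 36.22
tcp_pos: [0.5354, 0.004, 0.1257]
ee_rot: [[0.105, -0.994, 0.002], [-0.994, -0.105, -0.0], [0.001, -0.002, -1.0]]
wrist_force: [-5.9, 1.8, 16.0]
gripper_width: 0.007
gripper_force: 7.5
```

apply_moves(
  moves=[
    [[0, 0, 0], 0],
    [[0, 0, 0], 0],
    [[0, 0, 0], 0],
    [[0, 0, 0], 0],
    [[0, 0, 0], 0],
  ],
)

```text
time_s: 36.63
tcp_pos: [0.5353, 0.004, 0.1256]
ee_rot: [[0.105, -0.994, 0.002], [-0.994, -0.105, -0.0], [0.001, -0.002, -1.0]]
wrist_force: [-6.3, 1.3, 14.3]
gripper_width: 0.003
gripper_force: 7.5
```

```bash
python3 - 2>/dev/null <<'E'
from h import *
bubble()
for n in("side","top"):
    c=imaging.capture(n)
    for o in models.cut_out(c,"level"):
        m,ce,wh,an,a=axis_of(c,o["region"],.15)
        if m[0]>.45 and m[1]>-.05: print(n,"level",o["confidence"],m.round(4),ce.round(4),np.round(wh,4),round(float(a),1))
to(.5355,.002,.126)
E
```

```text
top green 41 white 8 window [-22.6  18.1] bubble -6.4 rel -4.1
side green 6 white 0 window [-24.9 -11.5] bubble nan rel nan
side level 0.73 [ 0.5304 -0.0042] [0.5338 0.0076] [0.0392 0.1152] 102.5
top level 0.61 [0.521  0.0637] [0.5218 0.0687] [0.0213 0.0643] 101.9
shift [ 0.002   0.0001 -0.0003] tcp [0.5354 0.004  0.1257] ang y -173.9 F [-6.1  1.4 15.2] t 36.9333 j [ 18.  16. -17.   0. -56. -12.]
```

The push is steady at about 15 N. The bubble is at −6.4 mm, against −6.1 mm before pressing, so it hasn't moved. Handing in.

```bash
python3 -c "
from station import r
print(r.finish_job())"
```

```text
the job is handed in; nothing more can be done
None
```

I handed the job in at about 37 s: drawer shut to its stop, level flat on the stand, bubble between the lines, knob released and the fingers pressing the level at about 15 N; no verdict came back.

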